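# Latch the shielded test box

## Task

Shut the lid of the grey test box over its board, lay the latch's cross-bar behind the keeper on the lid (the keeper's exact place in its slot must be found by feel), and press the latch lever down fully home so that the lid is pulled tight on its gasket. Be gentle: never jam the bar against the keeper or force the lever (30 N at most on either), and leave the other things on the bench where they are.

Things in the scene. Friction and masses are not known exactly. Their poses are not given: they have to be found in the camera images.
- testbox: Grey metal test box, fixed, 210 mm deep (x -100 to 110), 160 wide. Origin on the bench under it; x from its sloping front (robot side) to the lid hinge, y left, z up. Rear (x > -30): open tub, rim z 85, a circuit board inside; front: solid 45 degree slope from the rim (x -30, z 85) to x -100, z 15. A steel draw latch stands on the slope at y = 0; its parts move in the box's x-z plane.
- lid (a joint): Lid angle (rad): 0 = fully tight, grows as it opens. Stiff hinge: it stays where left. A sprung rubber gasket on the front rim stops the closing lid at 0.03 to 0.045 (front edge 4 to 6 mm high) and pushes it back there when let go (4 to 8 N at the front); only the latch holds it at 0.
- lid_hinge (a point): The lid's hinge axis, fixed on the box (box x 110, z 88). The lid is a plate 20 mm thick, 0.25 kg, 137 mm from hinge to front edge, as wide as the box, its front bevelled in line with the slope.
- lid_top (a point): Point on the lid's top face, on its middle line, 100 mm from the hinge along the lid, 20 mm above the hinge's plane; moves with the lid. A good place to push it shut.
- keeper_mid (a point): Point of the lid: where the hooked cross-bar's centre lies IF the keeper stands mid-slot. x axis up the slope (45 degrees up and away from the robot at lid angle 0), z out of the slope, y left; turns with the lid. The steel keeper (14 mm wide, on the lid's bevel) is clamped in a slot, up to 4 mm up or down the slope (along x) from here; it does not shift in use.
- keeper_land (a point): Point of the lid at keeper_mid x +11.5, z +4 mm: a bar centre here lies on the keeper's land, if mid-slot. Keeper from its true seat, going up-slope: horn (leans 25 degrees up-slope; bar stops on it at x 0; top 5 mm above the bar's centre), mouth (bar has 5 mm play), then a flat land x 7.5 to 15.5 mm, 4 mm above the mouth's floor. A bar slid down-slope off the land drops into the mouth.
- lever (a joint): Latch lever angle (rad): 0 = fully home, lying along the slope with the handle end down-slope; grows as it is raised; pi/2 = square to the slope. Stays where left. With the bar hooked, pressing it down takes up to about 8 N at the handle; it passes dead centre at 0.17 and stops at 0.
- lever_pivot (a point): Lever's pivot, fixed, 14 mm above the slope; x axis up the slope, z out of the slope, y left. The handle plate is 22 mm wide, 3 mm thick, reaches 51 mm from the pivot.
- bail_hinge (a point): Where the bail is hinged on the lever, 16 mm from the pivot: at lever angle a it lies at x = -16 cos(a - 0.175), z = 16 sin(a - 0.175) mm in lever_pivot's frame.
- lever_pad (a point): Where to press the lever: on the outer, ribbed face of its handle, 38 mm from the pivot, 6 mm outside the plane through the pivot.
- lever_grip: Outer part of the lever's handle (24 to 51 mm from the pivot). Its origin is the pivot; x axis points from the handle's end to the pivot, z out of its ribbed face.
- bail (a joint): Angle of the bail relative to the lever (rad): 0 when latched, about minus the lever angle while raised. Stays where left. The bail is two 6 mm rods 36 mm apart; at lever + bail = 0 it points up the slope (2.6 degrees steeper); it tips down towards the lid as lever + bail grows.
- hook_bar: The latch's cross-bar: round steel, 5 mm thick, 41 long, along y; origin its middle, x axis along the bail. It joins the bail's rods 56 mm from bail_hinge; springs let it draw out up to 12 mm more (10 N to start, then 1.2 N per mm) as the lever is pressed. Until hooked the lever and bail swing freely, so the bar can be led by its tab.
- tab (a point): Centre of the black thumb tab on the cross-bar, 26 mm from the bar's centre on a line turned 50 degrees up (outward) from the bail's direction. The tab is 10 mm wide along y, 14 thick, 12 to 36 mm from the bar. Pinch it across the 10 mm from above; it can turn between the fingers as the latch swings.
- meter: Hand-held multimeter in a blue-grey case, 146 x 68 x 41 mm, lying loose on the bench; a bystander. Origin: centre of its underside.
- solder_spool: Spool of solder with black flanges, 54 mm across, 32 mm high, lying loose on the bench; a bystander. Origin: centre of its underside.
- screwdriver_y: Screwdriver with a yellow handle, 169 mm long, lying loose on the bench; a bystander. Origin: centre of its underside.
- lid_box: White compartment box with a clear lid, 74 x 150 x 33 mm, lying loose on the bench; a bystander. Origin: centre of its underside.
- marker_red: White and red marker pen, 136 mm long, lying loose on the bench; a bystander. Origin: centre of its underside.
- cutters: Wire cutters with red handles, 130 mm long, lying loose on the bench; a bystander. Origin: centre of its underside.

How it is judged (in metres and radians):
On the way, in this order (a step that is already met when the one before it is completed fails the run):
1. the lid is shut down onto its gasket (value of joint lid below 0.06 rad), for 0.2 s.
2. the latch's cross-bar lies down in the keeper's mouth, behind the horn, the lever still raised (z of hook_bar in the frame of keeper_mid between -0.003 and 0.0025 m and x of hook_bar in the frame of keeper_mid between -0.007 and 0.0105 m and value of joint lever above 0.6 rad), for 0.2 s.
At the end, for the whole second after the job is handed in: The lever is fully home (within 0.06 rad), the cross-bar lies behind the keeper's horn and pulls on it with over 5 N, and the lid is pulled tight (within 0.012 rad, about 1.6 mm at its front edge), with everything at rest (value of joint lever below 0.06 rad and value of joint lid below 0.012 rad and contact force between hook_bar and lid above 5 N and z of hook_bar in the frame of keeper_mid below 0.0045 m and linear speed of hook_bar below 0.01 m/s); the robot touches nothing.
It fails at once if the lever's handle is pressed with more than 30 N (contact force between the fingers and lever_grip above 30 N).
It fails at once if the bar is jammed on the keeper or lid with more than 30 N (contact force between hook_bar and lid above 30 N).
It fails at once if a bystander is moved more than 20 mm (distance of any of meter, solder_spool, screwdriver_y, lid_box, marker_red, cutters from where it was at the start of the episode above 0.02 m).
It also fails if it takes over 72 s, if anything falls off the work surface, if the arm or the gripper's body presses on something with over 40 N, if the wrist force passes 120 N, or if a joint passes its speed limit or range.

## Robot

A 6-joint arm with a two-finger parallel gripper is mounted at the origin on a cart in front of the work surface, level with it; the furniture and walls round the work are solid. World frame = base frame: x ahead of the robot, y to its left, z up, the work surface at z = 0. Lengths are in m, angles in degrees, forces in N, time in s.
With the tool pointing down it reaches from about 0.35 to 0.875 m from the base axis. Payload 4.2 kg.
Tool frame: the origin (TCP) lies between the finger pads; the fingertips stand 17 mm ahead of it and the grasp point (between the pads) lies 2 mm behind it; z points along the fingers, y is the direction in which the jaws open and shut (so a half turn about z gives the same grasp; the last joint's range is limited). The gripper opens to 87 mm and grips with 3 to 60 N. Pads are 19 mm wide; open, the fingers measure 117 mm over their backs; the gripper's body (75 mm by 190 mm) begins 51 mm behind the grasp point.
Start: joints at [-49.469, 22.042, 0.453, 0, -68.411, -14.817], TCP at [0.271, -0.563, 0.218] pointing down, gripper open.
Joint ranges: [-179.83, 179.83], [-69.29, 118.12], [-61.27, 80.66], [-181.25, 117.63], [-171.15, -9.14], [-177.46, 177.46]. Speed limits (degrees/s): [159.86, 159.86, 180, 180, 180, 180].

## Interface

Orientations are given as a 3x3 rotation matrix whose columns are the frame's x, y, z axes.
In Python, from station import r gives the robot as it stands.
- The arm moves only by the shell command python3 -m creep 'ROWS'. ROWS is JSON, a list of rows, each a list of 7 numbers: the opening, from 0 (shut) to 1 (fully open), then the shift along the tool's x, y, z scaled (see below), then the turn, a rotation vector about the tool's x, y, z scaled (see below). A call has 1 to 5 rows; each row is the pose to reach, as a shift and turn from the pose measured when the call began, along the tool's axes at that moment, turning the shorter way round; what a row does not reach only later rows make up. The controller multiplies each number of a shift by 300 mm and each number of a turn by 180 degrees. A row lasts 1/12 s, in which the tool goes at most 41.7 mm and 7.16 degrees, less where a joint would pass 70% of its speed; a pose out of reach is approached as far as the arm can. A call with a number of a shift or a turn outside -1 to 1 is refused whole. A call with a gripper value outside its range is refused whole. The fingers move at their own pace and stop on an object; the grip force is fixed at half the most. Time passes only in rows, so rows that repeat a pose let the fingers close. It gives the time, the measured TCP pose, the force and the opening at its end, in the units of the state.
- r.sense(): the state, without advancing time (a new reading comes with each control period).
- r.capture(name): name is "scene" or "top"; returns the picture (400x640x3 uint8, blue, green, red); there is no depth.
- r.camera_model(name): a dict with "mtx" (3x3 intrinsics, pixels), "R" (3x3) and "t" (3): a world point X has camera coordinates R X + t. Camera axes: x right, y down, z forward; pixel columns grow to the right and rows downward; lengths in m; the calibration is good to about 2 mm. A picture is of the moment at which its call begins. camera_model takes no time and is no camera call.
- r.finish_job(): hands the job in, once; it reports no verdict.
Trained networks look in the newest picture that a camera, given by its name, has taken for a name from the list of things; names that differ only in an ending like _2 or _b are one class to them, and where a whole thing is asked for, a point or a joint stands for the part that bears it (a point fixed in the world has none). Each returns a list of dicts, best first, with "score" (0 to 1); they miss things now and then, are a little off and sometimes report something else, mostly with a low value. They report only what shows in the picture. A call takes as long as a camera call.
- r.recognise(camera, target): "rect" ([left, top, right, bottom] as shares, 0 to 1, of the picture: columns of its width, rows of its height, round what is visible of it).
- r.outline_of(camera, target): "pixels" (400x640 bool, what is visible of it) and "rect" ([left, top, right, bottom] as shares, 0 to 1, of the picture: columns of its width, rows of its height, round what is visible of it).
The state is a dict: "time_s": time; "joints": joint angles; "joint_velocities": joint speeds; "effort": joint torques, N m; "tcp_pos": TCP position; "ee_rot": TCP orientation; "wrist_force": force on the tool from outside, world axes, zero at the start; "moment": the same for the moment, N m; "gripper_width": opening from 0.0 (shut) to 1.0 (fully open).
Only numpy, scipy, OpenCV 4.12 (cv2) and the standard library are available. Lean on these libraries where they do the work, as an engineer would, in place of code of your own. Each camera call takes 0.05 s, during which the arm holds its last target.

## Working session

There is one attempt and no reset: what is moved stays moved. The work goes in short steps, Python scripts to look and compute and a shell command to move; the robot and the scene stay as the last step left them, time stands still between calls to the robot, and variables do not carry over. Pictures are saved under pics/ and viewed, and the job is handed in when it is done.

```bash
ls; mkdir -p pics; python3 - <<'E'
from station import r
import cv2
s=r.sense(); print(s)
for c in("scene","top"):
    im=r.capture(c); cv2.imwrite(f"pics/{c}0.png",im)
    m=r.camera_model(c); print(c,m)
E
```

```text
pics
{'time_s': 0.0, 'joints': array([-4.94686361e+01,  2.20907925e+01,  3.79821837e-01, -3.04510904e-02,
       -6.84116239e+01, -1.48161828e+01]), 'joint_velocities': array([-0.17707841,  0.10942876, -0.02262611, -0.17368903, -0.03476423,
       -0.00243433]), 'effort': array([ 1.65483259e-03, -3.90668464e+01,  1.87405068e+01,  4.21975493e+00,
        1.09650294e-02, -1.89566877e-04]), 'tcp_pos': array([ 0.27093549, -0.56253394,  0.2164558 ]), 'ee_rot': array([[-9.01047112e-01, -4.33720039e-01, -1.01485886e-03],
       [-4.33721221e-01,  9.01045010e-01,  1.94738140e-03],
       [ 6.98151748e-05,  2.19484820e-03, -9.99997589e-01]]), 'wrist_force': array([ 0.61814187,  0.28322834, -0.34647027]), 'moment': array([ 0.01751617,  0.02397955, -0.00863778]), 'gripper_width': 0.9975768722608127}
scene {'mtx': array([[408.37987799,   0.        , 320.96695018],
       [  0.        , 408.37987799, 198.56221739],
       [  0.        ,   0.        ,   1.        ]]), 'R': array([[-4.94779783e-01, -8.69018258e-01, -4.84196300e-04],
       [-4.64128060e-01,  2.64724547e-01, -8.45284602e-01],
       [ 7.34695931e-01, -4.18005003e-01, -5.34316112e-01]]), 't': array([0.06820502, 0.40462787, 0.55859089])}
top {'mtx': array([[391.44993376,   0.        , 318.44936279],
       [  0.        , 391.44993376, 201.09468986],
       [  0.        ,   0.        ,   1.        ]]), 'R': array([[-0.02509652, -0.99966903,  0.00565583],
       [-0.99353133,  0.02431485, -0.11092468],
       [ 0.11075045, -0.00840307, -0.99381272]]), 't': array([-0.19861108,  0.52131143,  1.07837871])}
```

View pics/scene0.png

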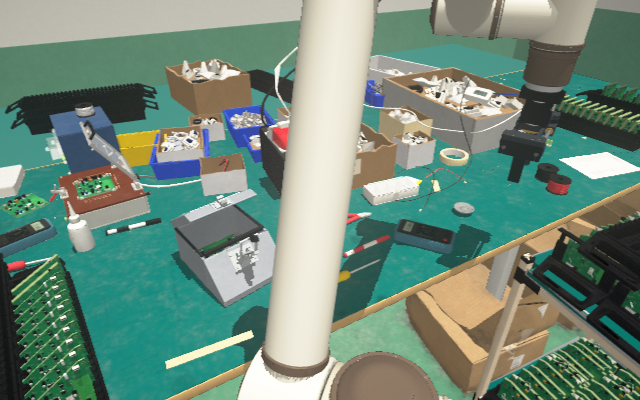

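View pics/top0.png

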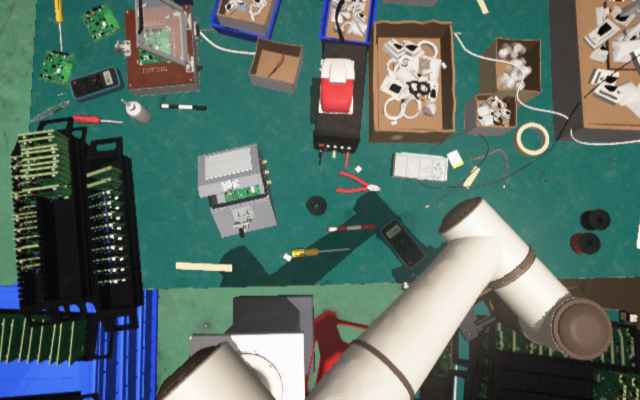

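```bash
python3 - <<'E'
from station import r
import numpy as np
for c in("scene","top"):
    for t in ["testbox","lid","lever","hook_bar","tab","lever_grip","bail","keeper_mid"]:
        for d in r.recognise(c,t)[:2]:
            q=np.array(d["rect"])*[640,400,640,400]; print(c,t,round(d["score"],2),q.round(1))
print(r.sense()["time_s"])
E
```

```text
scene testbox 0.6 [168.6 191.3 276.1 308.9]
scene lever 0.5 [237.9 231.8 259.  258.8]
scene hook_bar 0.58 [236.7 234.5 258.8 245.9]
scene hook_bar 0.58 [241.2 233.2 259.3 257.4]
scene tab 0.61 [245.  233.  258.8 241. ]
scene tab 0.32 [346.  235.9 386.2 257.9]
scene lever_grip 0.38 [247.7 251.  254.1 258.7]
scene bail 0.43 [238.4 238.6 262.  263. ]
scene keeper_mid 0.91 [173.5 194.4 256.9 229.4]
scene keeper_mid 0.39 [345.4 234.7 388.2 259.1]
top testbox 0.55 [197.5 143.7 277.8 235.9]
top lid 0.69 [201.4 145.2 262.6 197.6]
top lever 0.48 [235.  215.2 252.2 235.1]
top hook_bar 0.39 [237.5 226.7 243.4 234.1]
top tab 0.61 [237.6 224.9 242.2 235.6]
top tab 0.56 [198.9 146.4 262.9 198.8]
top bail 0.5 [231.  220.3 253.2 237.3]
top bail 0.16 [328.1 225.  372.5 230.4]
top keeper_mid 0.92 [199.7 144.5 263.4 195.6]
0.9
```

```bash
python3 - <<'E'
import cv2
a=cv2.imread("pics/scene0.png")[180:315,160:290]; b=cv2.imread("pics/top0.png")[135:245,185:285]
cv2.imwrite("pics/za.png",cv2.resize(a,None,fx=4.4,fy=4.4,interpolation=cv2.INTER_CUBIC))
cv2.imwrite("pics/zb.png",cv2.resize(b,None,fx=5.4,fy=5.4,interpolation=cv2.INTER_CUBIC))
E
```

```text
(no output)
```

View pics/za.png

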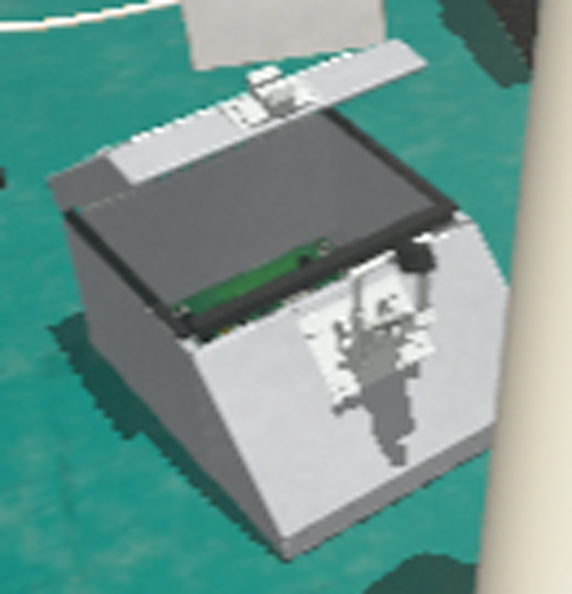

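View pics/zb.png

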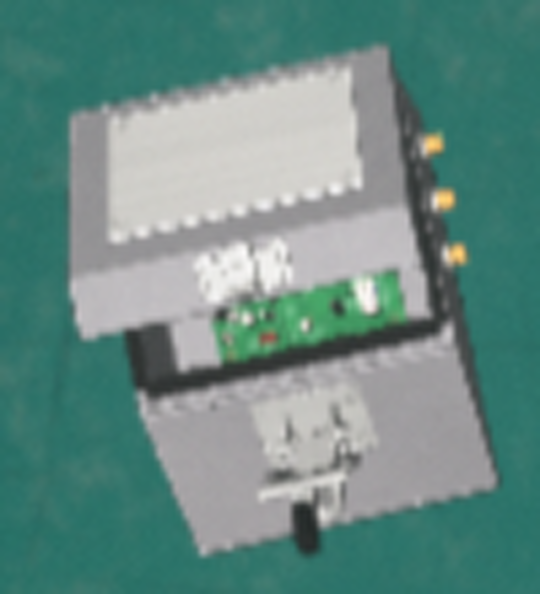

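```bash
cat > h.py <<'E'
import numpy as np, cv2
from scipy.optimize import least_squares
CAM={'scene':dict(K=np.array([[408.37987799,0,320.96695018],[0,408.37987799,198.56221739],[0,0,1]]),R=np.array([[-4.94779783e-01,-8.69018258e-01,-4.84196300e-04],[-4.64128060e-01,2.64724547e-01,-8.45284602e-01],[7.34695931e-01,-4.18005003e-01,-5.34316112e-01]]),t=np.array([0.06820502,0.40462787,0.55859089])),
'top':dict(K=np.array([[391.44993376,0,318.44936279],[0,391.44993376,201.09468986],[0,0,1]]),R=np.array([[-0.02509652,-0.99966903,0.00565583],[-0.99353133,0.02431485,-0.11092468],[0.11075045,-0.00840307,-0.99381272]]),t=np.array([-0.19861108,0.52131143,1.07837871]))}
def proj(c,X):
    C=CAM[c]; q=C['K']@(C['R']@np.asarray(X)+C['t']); return q[:2]/q[2]
def b2w(p,X):
    c,s=np.cos(p[2]),np.sin(p[2]); return np.array([p[0]+c*X[0]-s*X[1],p[1]+s*X[0]+c*X[1],X[2]])
def za(u,v): return np.array([160+u/4.4,180+v/4.4])-.4
def zb(u,v): return np.array([185+u/5.4,135+v/5.4])-.4
E
python3 - <<'E'
from h import *
m=1e-3
P=[('scene',za(288,557),(-100,80,0)),('scene',za(285,538),(-100,80,15)),('scene',za(190,345),(-30,80,85)),('scene',za(465,215),(-30,-80,85)),
('top',zb(203,555),(-100,80,15)),('top',zb(497,485),(-100,-80,15)),('top',zb(145,395),(-30,80,85)),('top',zb(452,340),(-30,-80,85))]
f=lambda p:np.concatenate([proj(c,b2w(p,np.array(X)*m))-u for c,u,X in P])
s=least_squares(f,[.5,.2,0],loss='soft_l1'); print(s.x,np.degrees(s.x[2]));print(f(s.x).reshape(-1,2).round(1))
E
```

```text
[0.53904889 0.00509761 0.19054217] 10.917261899172017
[[-0.2  0.8]
 [-0.4 -0. ]
 [-0.   0.5]
 [ 1.9  0. ]
 [-0.3 -1.6]
 [ 0.5 -0.7]
 [-0.8  1.8]
 [ 1.  -0.7]]
```

```bash
python3 - <<'E'
from h import *
p=[0.53905,0.0051,0.19054]
def lid(th,X): # X box coords at closed, mm
    d=np.array([X[0]-110,X[2]-88]); c,s=np.cos(th),np.sin(th)
    # opening: front (negative x) rises
    return np.array([110+c*d[0]+s*d[1],X[1],88-s*d[0]+c*d[1]])*1e-3
P=[('top',zb(80,340),(-27,80,88)),('top',zb(70,278),(-7,80,108)),('scene',za(130,185),(-27,80,88)),('scene',za(428,65),(-27,-80,88)),('scene',za(400,40),(-7,-80,108)),('scene',za(105,155),(-7,80,108))]
f=lambda t:np.concatenate([proj(c,b2w(p,lid(t[0],X)))-u for c,u,X in P])
s=least_squares(f,[.6],loss='soft_l1');print(s.x);print(f(s.x).reshape(-1,2).round(1))
print('lid_top',b2w(p,lid(s.x[0],(10,0,108))),'at0.04',b2w(p,lid(.04,(10,0,108))))
def tri(u,v):
    g=lambda X:np.concatenate([proj('scene',X)-u,proj('top',X)-v]); q=least_squares(g,[.5,0,.1]);return q.x,q.fun.round(1)
def w2s(X):
    d=np.array(X)-[p[0],p[1],0];c,sn=np.cos(p[2]),np.sin(p[2]);b=np.array([c*d[0]+sn*d[1],-sn*d[0]+c*d[1],d[2]])*1e3
    # slope coords: along from (-30,85) and normal
    return b.round(1),np.round([((b[0]+30)+(b[2]-85))/2**.5,(-(b[0]+30)+(b[2]-85))/2**.5],1)
for n,u,v in [('tab',za(415,255),zb(306,528)),('lever end',za(397,460),zb(306,528)),('barL',za(355,285),zb(260,495)),('barR',za(428,300),zb(342,475)),('plateTL',za(300,325),zb(252,405)),('plateTR',za(410,270),zb(360,385))]:
    X,e=tri(u,v);print(n,X.round(4),e,*w2s(X))
E
```

```text
[0.58510822]
[[ 0.9 -1. ]
 [ 0.  -0.6]
 [ 1.6  0.4]
 [ 1.2  0.3]
 [ 0.6 -1.1]
 [ 0.7 -1.1]]
lid_top [0.57604862 0.01223629 0.15990201] at0.04 [0.54973288 0.00716051 0.11198294]
tab [ 0.4293 -0.015   0.1477] [ 0.2  0.  -0.2 -0.1] [-111.6    1.   147.7] [-13.3 102. ]
lever end [0.4325 0.0053 0.0303] [-0.5 -0.1  0.6  0.3] [-104.6   20.4   30.3] [-91.4  14. ]
barL [0.4458 0.0096 0.129 ] [-0.  -0.   0.1  0. ] [-90.7  22.1 129. ] [-11.8  74.1]
barR [ 0.4552 -0.0257  0.0996] [-0.6 -0.1  0.7  0.3] [-88.1 -14.4  99.6] [-30.8  51.4]
plateTL [0.4939 0.0252 0.077 ] [ 0.2  0.  -0.2 -0.1] [-40.6  28.3  77. ] [-13.1   1.8]
plateTR [ 0.5005 -0.0326  0.084 ] [-0.8 -0.1  0.8  0.4] [-45.  -29.8  84. ] [-11.4   9.9]
```

```bash
cat >> h.py <<'E'
p=np.array([0.53905,0.0051,0.19054])
c_,s_=np.cos(p[2]),np.sin(p[2])
Rb=np.array([[c_,-s_,0],[s_,c_,0],[0,0,1]])
Rdown=Rb@np.diag([-1.,1,-1])
from scipy.spatial.transform import Rotation as Ro
def cmd(st,target,Rt=Rdown):
    R=np.array(st['ee_rot']); d=R.T@(np.array(target)-st['tcp_pos'])
    w=Ro.from_matrix(R.T@Rt).as_rotvec(degrees=True)
    print('shift/300',(d*1e3/300).round(4),'turn/180',(w/180).round(4),'dist mm',round(np.linalg.norm(d)*1e3,1))
def box(X): # world->box mm
    return (Rb.T@(np.array(X)-[p[0],p[1],0]))*1e3
def go(target,Rt=Rdown):
    from station import r
    st=r.sense(); print('t',round(st['time_s'],2),'tcp',st['tcp_pos'].round(4),'box',box(st['tcp_pos']).round(1),'F',st['wrist_force'].round(2),'w',round(st['gripper_width'],3)); cmd(st,target,Rt)
E
python3 - <<'E'
from h import *
go([.576,.012,.23])
E
```

```text
t 0.9 tcp [ 0.2712 -0.5631  0.2176] box [-370.6 -507.2  217.6] F [-0.12  0.73 -0.55] w 0.999
shift/300 [-1.7472  1.2863 -0.0415] turn/180 [-0.     -0.      0.0822] dist mm 651.0
```

```bash
python3 -m creep '[[0,-0.9,0.66,-0.02,0,0,0.082],[0,-0.9,0.66,-0.02,0,0,0.082],[0,-0.9,0.66,-0.02,0,0,0.082],[0,-0.9,0.66,-0.02,0,0,0.082],[0,-0.9,0.66,-0.02,0,0,0.082]]'; python3 -c "
from h import *
go([.576,.012,.23])"
```

```text
time_s: 1.32
tcp_pos: [0.3676, -0.3815, 0.2214]
ee_rot: [[-0.982, -0.189, 0.0], [-0.189, 0.982, -0.0], [-0.0, -0.0, -1.0]]
wrist_force: [1.2, -0.4, 0.1]
gripper_width: 0.71
t 1.32 tcp [ 0.3676 -0.3815  0.2214] box [-241.6 -347.1  221.4] F [ 1.16 -0.45  0.07] w 0.71
shift/300 [-0.9304  1.1563 -0.0288] turn/180 [-0.0001  0.0001 -0.    ] dist mm 445.3
```

```bash
python3 -m creep '[[0,-0.8,1,-0.03,0,0,0],[0,-0.8,1,-0.03,0,0,0],[0,-0.8,1,-0.03,0,0,0],[0,-0.8,1,-0.03,0,0,0],[0,-0.8,1,-0.03,0,0,0]]'; python3 -c "
from h import *
go([.576,.012,.23])"
```

```text
time_s: 1.73
tcp_pos: [0.4645, -0.1967, 0.2267]
ee_rot: [[-0.982, -0.19, 0.001], [-0.19, 0.982, -0.0], [-0.001, -0.001, -1.0]]
wrist_force: [1.4, -0.9, -0.2]
gripper_width: 0.326
t 1.73 tcp [ 0.4645 -0.1967  0.2267] box [-111.4 -184.   226.7] F [ 1.36 -0.92 -0.18] w 0.326
shift/300 [-0.4967  0.6125 -0.0109] turn/180 [-0.0002  0.0004  0.    ] dist mm 236.6
```

```bash
python3 -m creep '[[0,-0.49,0.61,-0.01,0,0,0],[0,-0.49,0.61,-0.01,0,0,0],[0,-0.49,0.61,-0.01,0,0,0],[0,-0.49,0.61,-0.01,0,0,0],[0,-0.49,0.61,-0.01,0,0,0]]';python3 -m creep '[[0,-0.13,0.17,0,0,0,0],[0,-0.13,0.17,0,0,0,0],[0,-0.09,0.11,0,0,0,0]]'; python3 -c "
from h import *
go([.576,.012,.18])
from station import r
cv2.imwrite('pics/s1.png',r.capture('scene'))"
```

```text
time_s: 2.15
tcp_pos: [0.5616, -0.0122, 0.2298]
ee_rot: [[-0.982, -0.19, 0.002], [-0.19, 0.982, -0.0], [-0.002, -0.001, -1.0]]
wrist_force: [1.2, -0.4, 0.4]
gripper_width: 0.018
time_s: 2.4
tcp_pos: [0.5852, 0.0316, 0.2288]
ee_rot: [[-0.98, -0.197, 0.004], [-0.197, 0.98, 0.0], [-0.004, -0.0, -1.0]]
wrist_force: [0.5, -1.8, -0.6]
gripper_width: -0.001
t 2.4 tcp [0.5852 0.0316 0.2288] box [ 50.3  17.2 228.8] F [ 0.47 -1.79 -0.64] w -0.001
shift/300 [ 0.0436 -0.0578  0.1624] turn/180 [-0.0001  0.0013  0.0026] dist mm 53.3
```

View pics/s1.png

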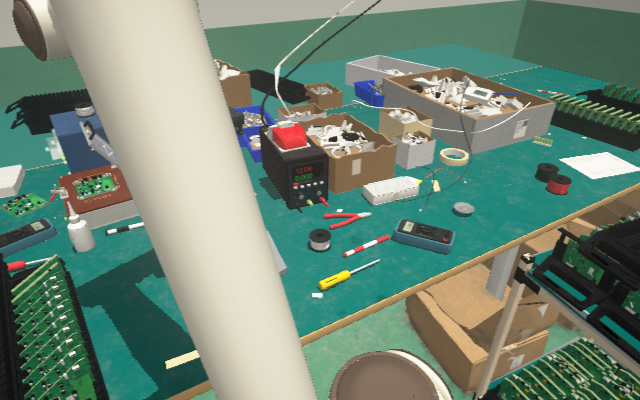

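```bash
python3 -m creep '[[0,0.043,-0.058,0.13,0,0,0],[0,0.043,-0.058,0.14,0,0,0],[0,0.043,-0.058,0.14,0,0,0],[0,0.043,-0.058,0.14,0,0,0]]'; python3 -c "
from h import *
go(b2w(p,[.02,0,.14]))
from station import r
cv2.imwrite('pics/t1.png',cv2.resize(r.capture('top')[100:260,160:360],None,fx=4,fy=3.7))"
```

```text
time_s: 2.78
tcp_pos: [0.5726, 0.006, 0.1878]
ee_rot: [[-0.981, -0.193, 0.001], [-0.193, 0.981, -0.002], [-0.0, -0.002, -1.0]]
wrist_force: [0.6, -0.4, 0.8]
gripper_width: 0.006
t 2.78 tcp [0.5726 0.006  0.1878] box [ 33.2  -5.4 187.8] F [ 0.59 -0.39  0.83] w 0.006
shift/300 [0.0439 0.0186 0.1593] turn/180 [-0.0006  0.0002  0.0012] dist mm 49.9
```

View pics/t1.png

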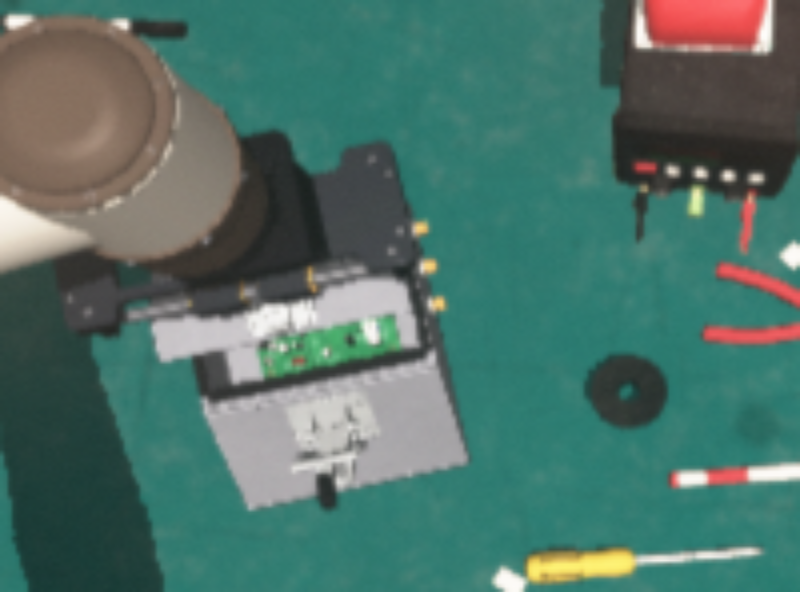

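```bash
python3 -m creep '[[0,0.005,0.005,0.04,0,0,0],[0,0.015,0.01,0.08,0,0,0],[0,0.03,0.018,0.12,0,0,0],[0,0.044,0.018,0.16,0,0,0]]'; python3 -c "
from h import *
go(b2w(p,[.010,0,.127]))"
```

```text
time_s: 3.17
tcp_pos: [0.5613, 0.0099, 0.1425]
ee_rot: [[-0.981, -0.194, 0.008], [-0.194, 0.981, -0.001], [-0.008, -0.002, -1.0]]
wrist_force: [0.5, 0.7, 1.3]
gripper_width: 0.004
t 3.17 tcp [0.5613 0.0099 0.1425] box [ 22.8   0.5 142.5] F [0.48 0.71 1.35] w 0.004
shift/300 [ 0.0429 -0.0013  0.0512] turn/180 [-0.0007  0.0024  0.0017] dist mm 20.1
```

```bash
python3 -m creep '[[0,0.02,0,0.02,0,0,0],[0,0.035,0,0.035,0,0,0],[0,0.043,0,0.051,0,0,0],[0,0.043,0,0.051,0,0,0]]'; python3 -c "
from h import *
go(b2w(p,[.010,0,.123]))"
```

```text
time_s: 3.5
tcp_pos: [0.5483, 0.0074, 0.1271]
ee_rot: [[-0.981, -0.194, 0.008], [-0.194, 0.981, -0.0], [-0.007, -0.002, -1.0]]
wrist_force: [-0.0, -0.8, -0.5]
gripper_width: 0.007
t 3.5 tcp [0.5483 0.0074 0.1271] box [  9.5   0.5 127.1] F [-0.05 -0.81 -0.46] w 0.007
shift/300 [-0.0014 -0.0016  0.0137] turn/180 [-0.0006  0.0023  0.0016] dist mm 4.1
```

```bash
python3 -m creep '[[0,0,0,0.008,0,0,0],[0,0,0,0.014,0,0,0],[0,0,0,0.014,0,0,0],[0,0,0,0.014,0,0,0]]'; python3 -c "
from h import *
go(b2w(p,[.010,0,.123]))
from station import r
cv2.imwrite('pics/t2.png',cv2.resize(r.capture('top')[100:260,160:360],None,fx=4,fy=3.7))"
```

```text
time_s: 3.83
tcp_pos: [0.5486, 0.0074, 0.1229]
ee_rot: [[-0.981, -0.194, 0.008], [-0.194, 0.981, -0.0], [-0.007, -0.002, -1.0]]
wrist_force: [-0.6, -0.3, 0.6]
gripper_width: 0.006
t 3.83 tcp [0.5486 0.0074 0.1229] box [  9.8   0.5 122.9] F [-0.61 -0.34  0.56] w 0.006
shift/300 [-0.0007 -0.0016 -0.0002] turn/180 [-0.0006  0.0024  0.0016] dist mm 0.5
```

View pics/t2.png

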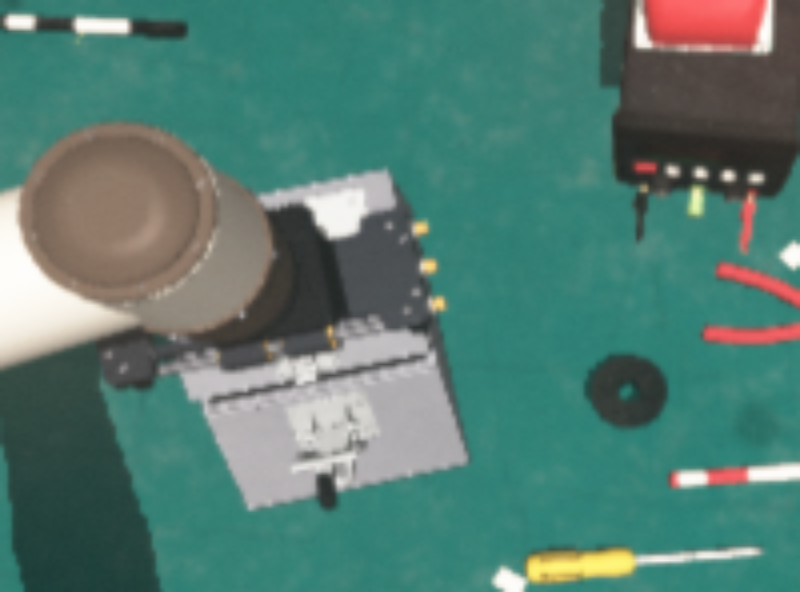

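```bash
python3 -m creep '[[0,0.01,0,0.008,0,0,0],[0,0.01,0,0.016,0,0,0],[0,0.01,0,0.016,0,0,0],[0,0.01,0,0.016,0,0,0]]'; python3 -m creep '[[0,0,0,0.006,0,0,0],[0,0,0,0.012,0,0,0],[0,0,0,0.012,0,0,0],[0,0,0,0.012,0,0,0]]';python3 -c "
from h import *
go(b2w(p,[.010,0,.123]))
from station import r
cv2.imwrite('pics/t3.png',cv2.resize(r.capture('top')[100:260,160:360],None,fx=4,fy=3.7))"
```

```text
time_s: 4.22
tcp_pos: [0.5454, 0.0067, 0.1178]
ee_rot: [[-0.981, -0.194, 0.007], [-0.194, 0.981, -0.001], [-0.007, -0.002, -1.0]]
wrist_force: [0.6, -0.0, -0.9]
gripper_width: 0.006
time_s: 4.55
tcp_pos: [0.5453, 0.0067, 0.114]
ee_rot: [[-0.981, -0.194, 0.007], [-0.194, 0.981, -0.001], [-0.006, -0.002, -1.0]]
wrist_force: [-0.3, -0.1, 0.8]
gripper_width: 0.003
t 4.55 tcp [0.5453 0.0067 0.114 ] box [  6.5   0.4 114. ] F [-0.28 -0.14  0.83] w 0.003
shift/300 [-0.012  -0.0014 -0.0298] turn/180 [-0.0006  0.002   0.0016] dist mm 9.6
```

View pics/t3.png

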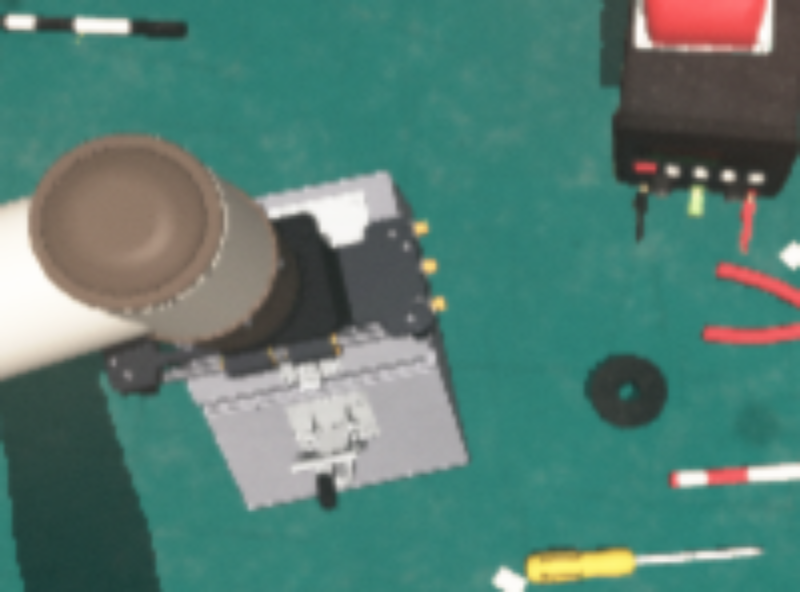

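```bash
python3 -m creep '[[0,0,0,0.006,0,0,0],[0,0,0,0.012,0,0,0],[0,0,0,0.012,0,0,0],[0,0,0,0.012,0,0,0]]';python3 -c "
from h import *
go(b2w(p,[.010,0,.123]))
from station import r
im=r.capture('top');cv2.imwrite('pics/t4.png',cv2.resize(im[160:250,190:290],None,fx=6,fy=6,interpolation=cv2.INTER_CUBIC))"
```

```text
time_s: 4.93
tcp_pos: [0.5454, 0.0067, 0.1104]
ee_rot: [[-0.981, -0.194, 0.007], [-0.194, 0.981, -0.001], [-0.006, -0.002, -1.0]]
wrist_force: [-0.4, -0.1, 0.3]
gripper_width: 0.007
t 4.93 tcp [0.5454 0.0067 0.1104] box [  6.5   0.4 110.4] F [-0.44 -0.12  0.33] w 0.007
shift/300 [-0.0119 -0.0014 -0.042 ] turn/180 [-0.0006  0.002   0.0016] dist mm 13.1
```

View pics/t4.png

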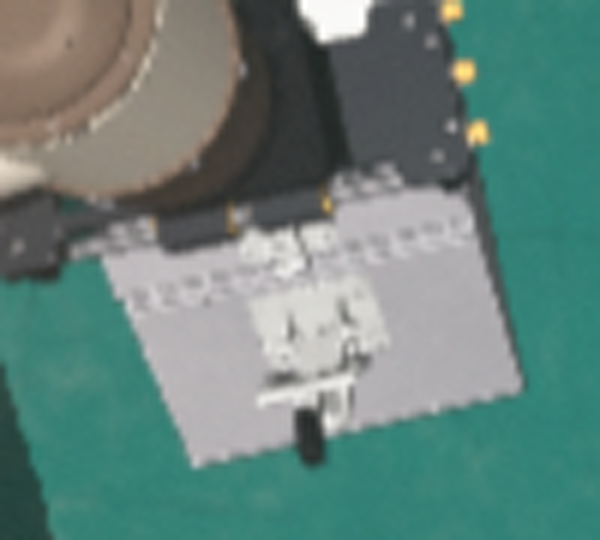

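```bash
python3 -m creep '[[0,0,0,0.005,0,0,0],[0,0,0,0.01,0,0,0],[0,0,0,0.01,0,0,0],[0,0,0,0.01,0,0,0]]'; python3 -m creep '[[0,0,0,0.005,0,0,0],[0,0,0,0.01,0,0,0],[0,0,0,0.01,0,0,0],[0,0,0,0.01,0,0,0]]';python3 -c "
from h import *
go(b2w(p,[.010,0,.123]))
from station import r
im=r.capture('top');cv2.imwrite('pics/t5.png',cv2.resize(im[160:250,190:290],None,fx=6,fy=6,interpolation=cv2.INTER_CUBIC))"
```

```text
time_s: 5.32
tcp_pos: [0.5454, 0.0067, 0.1077]
ee_rot: [[-0.981, -0.194, 0.007], [-0.194, 0.981, -0.001], [-0.007, -0.002, -1.0]]
wrist_force: [-1.0, 0.3, 2.6]
gripper_width: 0.005
time_s: 5.65
tcp_pos: [0.5449, 0.0066, 0.1052]
ee_rot: [[-0.981, -0.195, 0.006], [-0.195, 0.981, -0.001], [-0.006, -0.002, -1.0]]
wrist_force: [-2.9, 1.6, 5.9]
gripper_width: 0.003
t 5.65 tcp [0.5449 0.0066 0.1052] box [  6.1   0.4 105.2] F [-2.92  1.57  5.95] w 0.003
shift/300 [-0.0135 -0.0014 -0.0594] turn/180 [-0.0007  0.0018  0.0017] dist mm 18.3
```

View pics/t5.png

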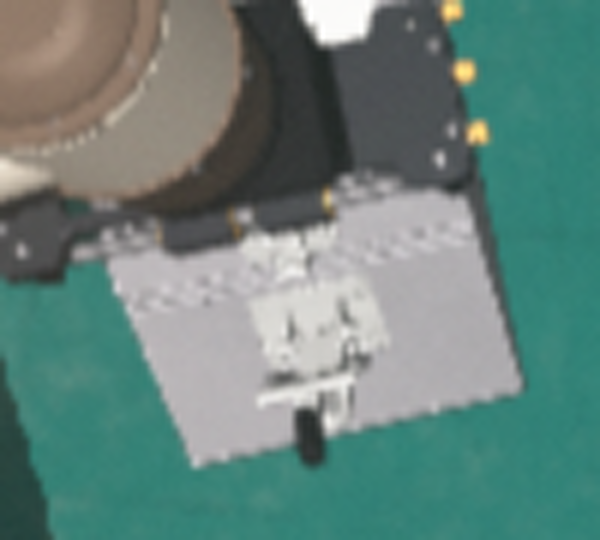

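```bash
python3 -m creep '[[0,0,0,-0.1,0,0,0],[0.4,0,0,-0.25,0,0,0],[0.4,0,0,-0.4,0,0,0],[0.4,0,0,-0.4,0,0,0],[0.4,0,0,-0.4,0,0,0]]'; python3 -c "
from h import *
go(b2w(p,[-.112,0.001,.2]))
from station import r
im=r.capture('top');cv2.imwrite('pics/t6.png',cv2.resize(im[130:250,180:300],None,fx=5,fy=5,interpolation=cv2.INTER_CUBIC))
im=r.capture('scene');cv2.imwrite('pics/s6.png',im)"
```

```text
time_s: 6.12
tcp_pos: [0.5464, 0.0072, 0.2291]
ee_rot: [[-0.981, -0.195, 0.015], [-0.195, 0.981, 0.001], [-0.015, -0.002, -1.0]]
wrist_force: [0.0, -0.7, -0.6]
gripper_width: 0.226
t 6.12 tcp [0.5464 0.0072 0.2291] box [  7.6   0.7 229.1] F [ 0.   -0.69 -0.61] w 0.226
shift/300 [0.4001 0.0034 0.091 ] turn/180 [-0.0006  0.0047  0.0018] dist mm 123.1
```

View pics/t6.png

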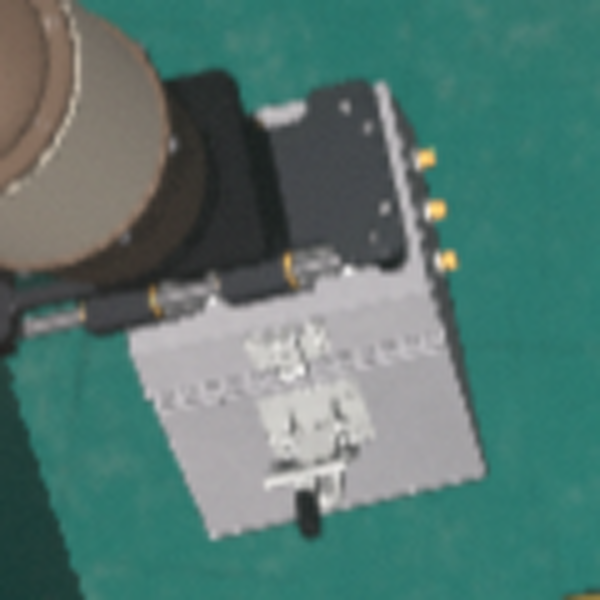

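View pics/s6.png

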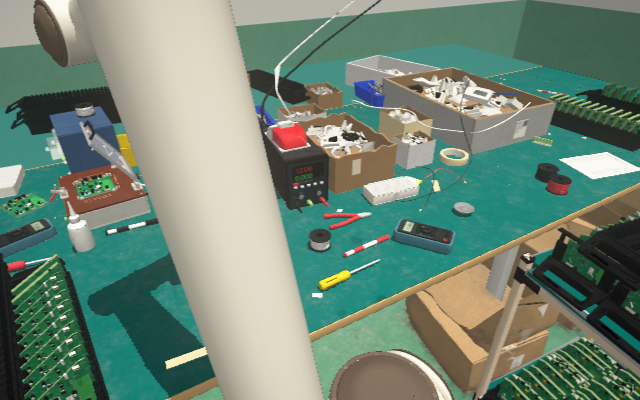

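```bash
cat >> h.py <<'E'
def sn2b(s,n,y=0): return np.array([-30+(s-n)/2**.5,y,85+(s+n)/2**.5])*1e-3
def latch(ps,a,phi):
    # slope coords (s,n): pivot, hinge, bar, tab, handle end ; phi = bail direction angle above slope
    P=np.array([ps,14.]); H=P+16*np.array([-np.cos(a-.175),np.sin(a-.175)])
    B=H+56*np.array([np.cos(phi),np.sin(phi)]); T=B+26*np.array([np.cos(phi+np.radians(50)),np.sin(phi+np.radians(50))])
    E=P+51*np.array([-np.cos(a),np.sin(a)])
    return dict(P=P,H=H,B=B,T=T,E=E)
E
python3 - <<'E'
from h import *
obs=[('scene','T',za(415,255)),('top','T',zb(306,526)),('top','B',zb(300,486))]
def f(x):
    L=latch(*x); return np.concatenate([proj(c,b2w(p,sn2b(*L[k])))-u for c,k,u in obs])
for a0 in (.8,1.2,1.6,2.0,2.4):
    q=least_squares(f,[-36,a0,.9]); print(q.x.round(3),q.cost.round(2),f(q.x).round(1)); L=latch(*q.x); print({k:v.round(1) for k,v in L.items()})
for a in(1.2,1.5,1.8):
  q=least_squares(lambda z:f([z[0],a,z[1]]),[-36,.9]);print(a,q.x,q.cost,f([q.x[0],a,q.x[1]]).round(1))
a=cv2.imread("pics/scene0.png")[222:275,225:275]
cv2.imwrite("pics/zc.png",cv2.resize(a,None,fx=11,fy=11,interpolation=cv2.INTER_CUBIC))
a=cv2.imread("pics/top0.png")[195:245,215:265]
cv2.imwrite("pics/zd.png",cv2.resize(a,None,fx=11,fy=11,interpolation=cv2.INTER_CUBIC))
E
```

```text
[-38.644   1.746   0.967] 0.96 [ 0.6  0.1  0.3  0.1  0.6 -1. ]
{'P': array([-38.6,  14. ]), 'H': array([-38.6,  30. ]), 'B': array([-6.9, 76.1]), 'T': array([-13.8, 101.2]), 'E': array([-29.8,  64.2])}
[-38.644   1.746   0.967] 0.96 [ 0.6  0.1  0.3  0.1  0.6 -1. ]
{'P': array([-38.6,  14. ]), 'H': array([-38.6,  30. ]), 'B': array([-6.9, 76.1]), 'T': array([-13.8, 101.2]), 'E': array([-29.8,  64.2])}
[-38.643   1.746   0.967] 0.96 [ 0.6  0.1  0.3  0.1  0.6 -1. ]
{'P': array([-38.6,  14. ]), 'H': array([-38.6,  30. ]), 'B': array([-6.9, 76.1]), 'T': array([-13.8, 101.2]), 'E': array([-29.8,  64.2])}
[-38.644   1.746   0.967] 0.96 [ 0.6  0.1  0.3  0.1  0.6 -1. ]
{'P': array([-38.6,  14. ]), 'H': array([-38.6,  30. ]), 'B': array([-6.9, 76.1]), 'T': array([-13.8, 101.2]), 'E': array([-29.8,  64.2])}
[-38.646   1.746   0.967] 0.96 [ 0.6  0.1  0.3  0.1  0.6 -1. ]
{'P': array([-38.6,  14. ]), 'H': array([-38.6,  30. ]), 'B': array([-6.9, 76.1]), 'T': array([-13.8, 101.2]), 'E': array([-29.8,  64.2])}
1.2 [-24.99928919   1.04802975] 1.4825631267041268 [ 0.6  0.4  0.3  0.1  0.5 -1.5]
1.5 [-33.66064411   0.98382453] 1.0405823602838802 [ 0.6  0.2  0.3  0.1  0.6 -1.1]
1.8 [-39.45766037   0.96807427] 0.9610046173295046 [ 0.6  0.1  0.3  0.1  0.6 -1.1]
```

View pics/zc.png

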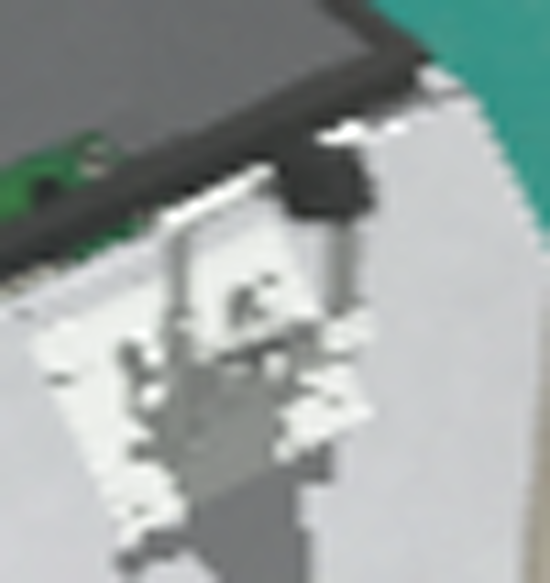

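View pics/zd.png

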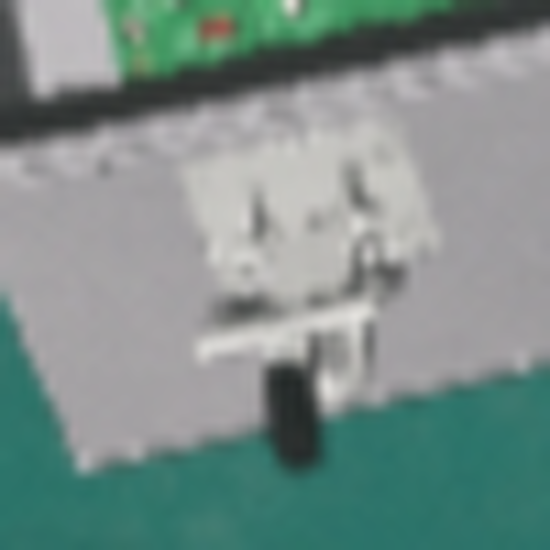

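```bash
cat >> h.py <<'E'
def draw(img,cam,x0,y0,f,ps,a,phi,pp=None):
    pp=p if pp is None else pp
    L=latch(ps,a,phi)
    def q(sn,y): 
        u=proj(cam,b2w(pp,sn2b(*sn,y))); return tuple(int(v) for v in ((u-[x0,y0]+.45)*f))
    def ln(A,ya,B,yb,col): cv2.line(img,q(A,ya),q(B,yb),col,1)
    for y in(-18,18): ln(L['H'],y,L['B'],y,(0,0,255))
    ln(L['B'],-20.5,L['B'],20.5,(0,0,255)); ln(L['B'],0,L['T'],0,(255,0,255))
    d=(L['E']-L['P'])/51; 
    for y in(-11,11): ln(L['P']+d*10,y,L['E'],y,(255,0,0))
    ln(L['E'],-11,L['E'],11,(255,0,0)); ln(L['P'],-18,L['P'],18,(0,255,0))
    return img
E
cat > ov.py <<'E'
from h import *
import sys
ps,a,phi=map(float,sys.argv[1:4])
S=cv2.imread("pics/scene0.png")[222:275,225:275];S=draw(cv2.resize(S,None,fx=8,fy=8,interpolation=cv2.INTER_CUBIC),'scene',225,222,8,ps,a,phi)
T=cv2.imread("pics/top0.png")[195:245,215:265];T=draw(cv2.resize(T,None,fx=8,fy=8,interpolation=cv2.INTER_CUBIC),'top',215,195,8,ps,a,phi)
cv2.imwrite(sys.argv[4],np.hstack([S[:400],T]))
E
python3 ov.py -38.6 1.746 .967 pics/o1.png;python3 ov.py -33.7 1.5 .984 pics/o2.png
```

View pics/o1.png

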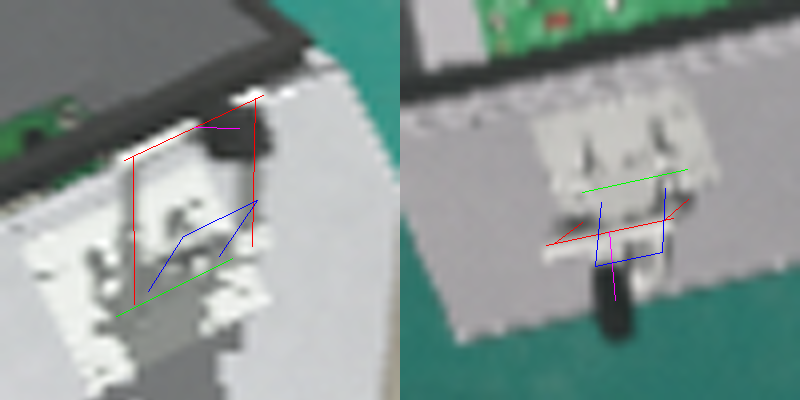

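View pics/o2.png

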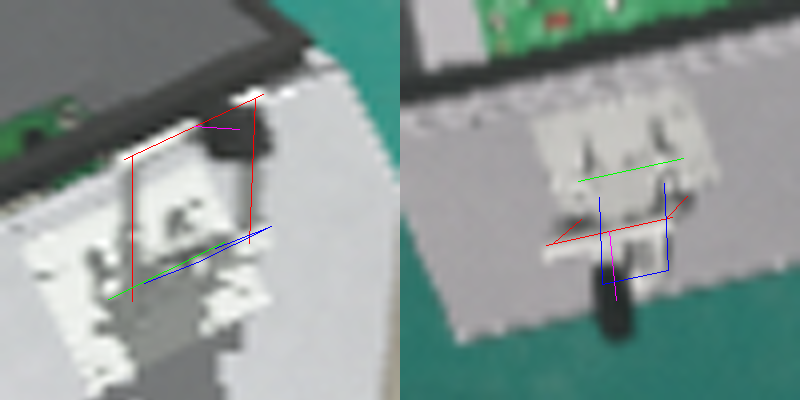

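```bash
python3 ov.py -25 1.2 1.048 pics/o3.png;python3 ov.py -27 1.0 1.0 pics/o4.png
python3 - <<'E'
from h import *
a=cv2.imread('pics/o3.png');b=cv2.imread('pics/o4.png');cv2.imwrite('pics/o34.png',cv2.resize(np.vstack([a,b]),None,fx=.75,fy=.75))
E
```

```text
(no output)
```

View pics/o34.png

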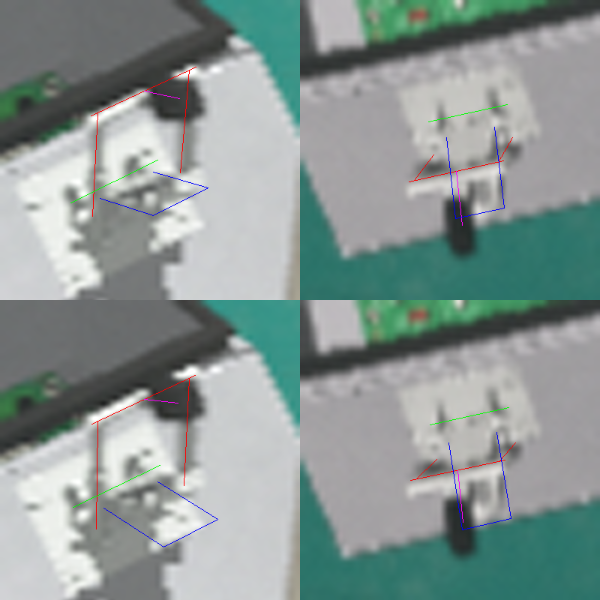

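```bash
python3 - <<'E'
from h import *
for s in range(-40,-10,4):
    print(s,[((proj('top',b2w(p,sn2b(s,n)))-[215,195]+.45)*11).round(0) for n in(2,14,20)])
def mid(): pass
E
```

```text
-40 [array([324., 222.]), array([325., 253.]), array([325., 268.])]
-36 [array([320., 210.]), array([320., 241.]), array([321., 256.])]
-32 [array([316., 198.]), array([316., 229.]), array([316., 244.])]
-28 [array([311., 186.]), array([312., 217.]), array([312., 232.])]
-24 [array([307., 174.]), array([307., 204.]), array([307., 220.])]
-20 [array([303., 162.]), array([303., 192.]), array([303., 208.])]
-16 [array([298., 149.]), array([298., 180.]), array([299., 196.])]
-12 [array([294., 137.]), array([294., 168.]), array([294., 183.])]
```

```bash
python3 -m creep '[[0.45,0.12,0,0,0,0,0],[0.45,0.25,0,0.03,0,0,0],[0.45,0.38,0,0.05,0,0,0],[0.45,0.4,0.003,0.05,0,0.005,0.002],[0.45,0.4,0.003,0.05,0,0.005,0.002]]'; python3 -c "
from h import *
go(b2w(p,[-.112,0.001,.149]))
from station import r
im=r.capture('top');cv2.imwrite('pics/t7r.png',im);cv2.imwrite('pics/t7.png',cv2.resize(im[130:250,180:300],None,fx=5,fy=5,interpolation=cv2.INTER_CUBIC))
im=r.capture('scene');cv2.imwrite('pics/s7.png',im)
"
```

```text
time_s: 6.63
tcp_pos: [0.4227, -0.0165, 0.2072]
ee_rot: [[-0.982, -0.188, -0.014], [-0.188, 0.982, -0.004], [0.015, -0.002, -1.0]]
wrist_force: [0.2, 0.3, 0.5]
gripper_width: 0.444
t 6.63 tcp [ 0.4227 -0.0165  0.2072] box [-118.3    0.9  207.2] F [0.16 0.28 0.52] w 0.444
shift/300 [-0.0239  0.0008  0.1937] turn/180 [-0.0005 -0.0047 -0.0005] dist mm 58.5
```

View pics/t7.png

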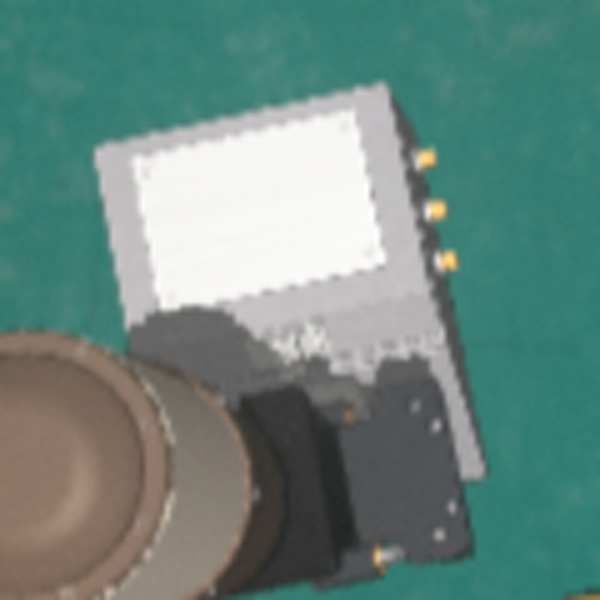

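View pics/s7.png

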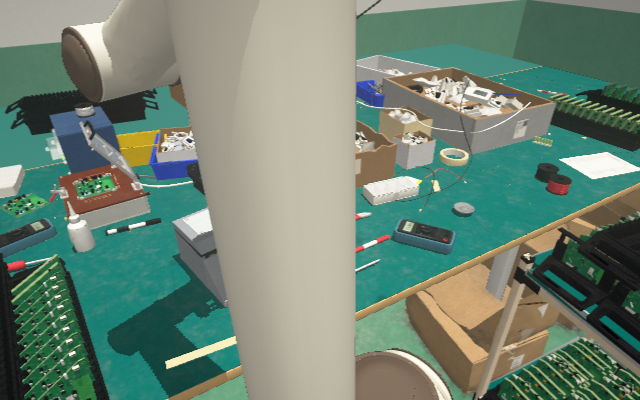

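```bash
python3 - <<'E'
from h import *
def lid(th,X):
    d=np.array([X[0]-110,X[2]-88]); c,s=np.cos(th),np.sin(th)
    return np.array([110+c*d[0]+s*d[1],X[1],88-s*d[0]+c*d[1]])*1e-3
for th in(0,.04,.08,.12,.16,.2,.25,.3):
    u=proj('top',b2w(p,lid(th,(-27,80,88)))); v=proj('top',b2w(p,lid(th,(-27,-80,88))))
    print(th,((u-[160,100]+.4)*[4,3.7]).round(0),((v-[160,100]+.4)*[4,3.7]).round(0),'top z',lid(th,(10,0,108)).round(3))
u=np.array([180+288/5,130+352/5])-.4
for n in (8,12,16):
    q=least_squares(lambda x:proj('top',b2w(p,sn2b(x[0],n,x[1])))-u,[10,0]);print('keeper',n,q.x)
E
python3 - <<'E'
import cv2
a=cv2.imread('pics/t2.png')[330:430,150:480];cv2.imwrite('pics/t2z.png',cv2.resize(a,None,fx=2.4,fy=2.4))
E
```

```text
0 [202. 402.] [437. 355.] top z [0.01  0.    0.108]
0.04 [200. 401.] [436. 354.] top z [0.011 0.    0.112]
0.08 [198. 400.] [435. 353.] top z [0.012 0.    0.116]
0.12 [195. 399.] [434. 351.] top z [0.013 0.    0.12 ]
0.16 [193. 397.] [433. 349.] top z [0.014 0.    0.124]
0.2 [190. 395.] [432. 347.] top z [0.016 0.    0.127]
0.25 [187. 392.] [430. 343.] top z [0.018 0.    0.132]
0.3 [184. 388.] [428. 340.] top z [0.02  0.    0.137]
keeper 8 [18.14792079  2.63215872]
keeper 12 [21.07368618  1.78073999]
keeper 16 [23.99945164  0.92932126]
```

View pics/t2z.png

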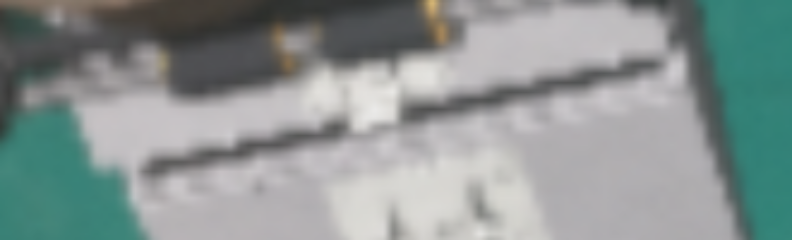

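```bash
python3 -m creep '[[0.45,-0.015,0,0.05,0,-0.004,0],[0.45,-0.022,0,0.1,0,-0.004,0],[0.45,-0.022,0,0.15,0,-0.004,0],[0.45,-0.022,0,0.19,0,-0.004,0],[0.45,-0.022,0,0.2,0,-0.004,0]]'; python3 -c "
from h import *
go(b2w(p,[-.112,0.001,.143]))
from station import r
im=r.capture('top');cv2.imwrite('pics/t8.png',cv2.resize(im[150:250,180:300],None,fx=5,fy=5,interpolation=cv2.INTER_CUBIC))
im=r.capture('scene');cv2.imwrite('pics/s8.png',im)
"
```

```text
time_s: 7.15
tcp_pos: [0.4327, -0.0144, 0.1464]
ee_rot: [[-0.982, -0.188, -0.001], [-0.188, 0.982, -0.002], [0.001, -0.002, -1.0]]
wrist_force: [-0.2, 0.5, -0.4]
gripper_width: 0.45
t 7.15 tcp [ 0.4327 -0.0144  0.1464] box [-108.1    1.   146.4] F [-0.25  0.5  -0.41] w 0.45
shift/300 [ 0.0129 -0.0001  0.0113] turn/180 [-0.0006 -0.0004 -0.0004] dist mm 5.1
```

View pics/t8.png

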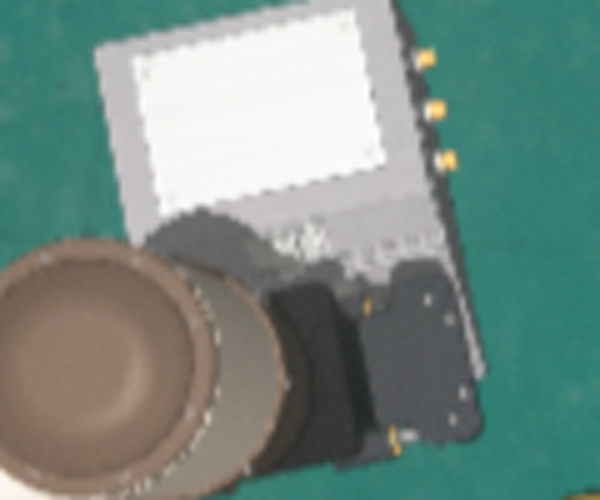

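Adjust by a few mm and close on the tab.

```bash
python3 -m creep '[[0.45,0.013,0,0.011,0,0,0],[0.3,0.013,0,0.011,0,0,0],[0.2,0.013,0,0.011,0,0,0],[0,0.013,0,0.011,0,0,0],[0,0.013,0,0.011,0,0,0]]';python3 -m creep '[[0,0,0,0,0,0,0],[0,0,0,0,0,0,0],[0,0,0,0,0,0,0],[0,0,0,0,0,0,0]]'; python3 -c "
from h import *
go(b2w(p,[-.112,0.001,.143]))"
```

```text
time_s: 7.67
tcp_pos: [0.4298, -0.015, 0.1451]
ee_rot: [[-0.982, -0.189, 0.002], [-0.189, 0.982, -0.002], [-0.002, -0.002, -1.0]]
wrist_force: [0.7, -0.3, 0.2]
gripper_width: 0.233
time_s: 8.0
tcp_pos: [0.4298, -0.015, 0.1453]
ee_rot: [[-0.982, -0.189, 0.003], [-0.189, 0.982, -0.002], [-0.002, -0.002, -1.0]]
wrist_force: [-0.2, 0.1, 1.5]
gripper_width: 0.105
t 8.0 tcp [ 0.4298 -0.015   0.1453] box [-111.1    1.   145.3] F [-0.16  0.12  1.52] w 0.105
shift/300 [0.0031 0.     0.0075] turn/180 [-0.0007  0.0007 -0.0002] dist mm 2.4
```

```bash
cat >> h.py <<'E'
def ik(ps,B):
    v=np.array(B)-[ps,14.]; d=np.hypot(*v); th=np.arctan2(v[1],v[0])
    g=np.arccos(np.clip((256+d*d-3136)/(32*d),-1,1)); h=th+g   # hinge angle from +s
    a=np.pi-h+.175; H=np.array([ps,14.])+16*np.array([np.cos(h),np.sin(h)])
    phi=np.arctan2(*(np.array(B)-H)[::-1]); return a,phi
def tcp_for_bar(ps,B,y=1.0):
    a,phi=ik(ps,B); L=latch(ps,a,phi); t=sn2b(*L['T'],y); t[2]-=.002
    return a,phi,t
E
python3 - <<'E'
from h import *
obs=[('scene','T',za(415,255),0),('top','T',zb(306,526),0),('top','B',zb(300,486),0),('top','E',np.array([246.4,230.5]),-11)]
def f(x):
    L=latch(*x); return np.concatenate([proj(c,b2w(p,sn2b(*L[k],y)))-u for c,k,u,y in obs])
q=least_squares(f,[-36,1.3,.9]); print(q.x.round(3),f(q.x).round(1))
for ps in(-33,-28,-23):
    for B in [(-7,76),(20,62),(33,45),(30,30),(27.5,21.5),(16,17.5)]:
        a,phi,t=tcp_for_bar(ps,B); print(ps,B,round(a,2),round(phi,2),(t*1e3).round(1))
E
```

```text
[-37.641   1.493   0.931] [ 0.4  0.5  0.3 -0.2  0.8 -1.1  2.1 -1. ]
-33 (-7, 76) 1.44 0.99 [-111.6    1.   144.2]
-33 (20, 62) 2.36 0.67 [-77.6   1.  159.8]
-33 (33, 45) 2.88 0.44 [-51.9   1.  159.8]
-33 (30, 30) 2.2 0.03 [-33.    1.  151.3]
-33 (27.5, 21.5) 2.07 -0.14 [-24.4   1.  143.6]
-33 (16, 17.5) 1.37 -0.21 [-28.    1.  132.5]
-28 (-7, 76) 1.24 1.03 [-112.1    1.   143.2]
-28 (20, 62) 1.88 0.61 [-76.4   1.  160.9]
-28 (33, 45) 2.24 0.31 [-48.5   1.  162.2]
-28 (30, 30) 1.87 0.0 [-32.3   1.  151.3]
-28 (27.5, 21.5) 1.76 -0.15 [-24.1   1.  143.6]
-28 (16, 17.5) 0.95 -0.14 [-29.8   1.  132.7]
-23 (-7, 76) 1.07 1.09 [-112.7    1.   141.8]
-23 (20, 62) 1.57 0.61 [-76.5   1.  160.9]
-23 (33, 45) 1.88 0.27 [-47.7   1.  162.5]
-23 (30, 30) 1.56 0.01 [-32.4   1.  151.3]
-23 (27.5, 21.5) 1.43 -0.14 [-24.4   1.  143.6]
-23 (16, 17.5) 0.09 0.09 [-35.1   1.  132.9]
```

```bash
python3 -m creep '[[0,-0.02,0,-0.012,0,0,0],[0,-0.05,0,-0.026,0,0,0],[0,-0.085,0,-0.038,0,0,0],[0,-0.113,0,-0.046,0,0,0],[0,-0.113,0,-0.046,0,0,0]]'; python3 -c "
from h import *
go(b2w(p,[-.052,0.001,.157]))"
```

```text
time_s: 8.42
tcp_pos: [0.4648, -0.0081, 0.1593]
ee_rot: [[-0.982, -0.189, 0.003], [-0.189, 0.982, -0.002], [-0.003, -0.002, -1.0]]
wrist_force: [-2.0, 1.4, 0.7]
gripper_width: 0.105
t 8.42 tcp [ 0.4648 -0.0081  0.1593] box [-75.4   1.1 159.3] F [-2.01  1.38  0.65] w 0.105
shift/300 [-0.0778 -0.0003  0.0077] turn/180 [-0.0007  0.0008 -0.0002] dist mm 23.5
```

```bash
python3 -m creep '[[0,-0.03,0,0,0,0,0],[0,-0.06,0,0.005,0,0,0],[0,-0.078,0,0.008,0,0,0],[0,-0.078,0,0.008,0,0,0]]'; python3 -c "
from h import *
go(b2w(p,[-.034,0.001,.1515]))
from station import r
im=r.capture('top');cv2.imwrite('pics/t9.png',cv2.resize(im[150:250,180:300],None,fx=5,fy=5,interpolation=cv2.INTER_CUBIC))
"
```

```text
time_s: 8.75
tcp_pos: [0.4895, -0.0033, 0.1569]
ee_rot: [[-0.982, -0.189, 0.004], [-0.189, 0.982, -0.002], [-0.004, -0.003, -1.0]]
wrist_force: [-1.5, 0.6, 1.9]
gripper_width: 0.102
t 8.75 tcp [ 0.4895 -0.0033  0.1569] box [-50.3   1.2 156.9] F [-1.51  0.61  1.89] w 0.102
shift/300 [-0.0541 -0.0005  0.0184] turn/180 [-0.0008  0.0012 -0.0001] dist mm 17.1
```

View pics/t9.png

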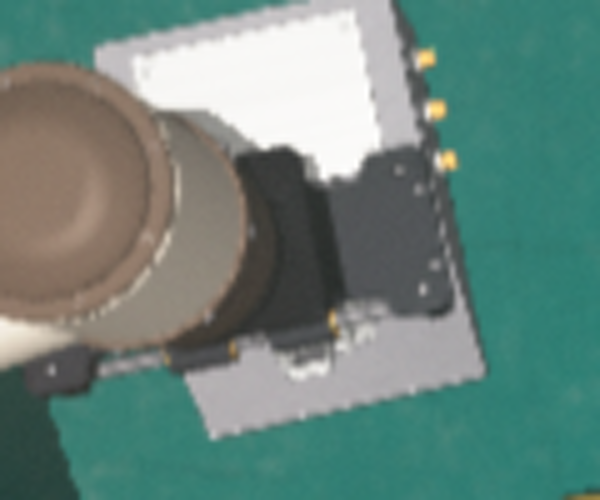

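```bash
python3 -m creep '[[0,-0.02,0,0.005,0,0,0],[0,-0.04,0,0.012,0,0,0],[0,-0.054,0,0.018,0,0,0],[0,-0.054,0,0.018,0,0,0]]'; python3 -c "
from h import *
go(b2w(p,[-.0245,0.001,.1435]))"
```

```text
time_s: 9.13
tcp_pos: [0.5057, -0.0001, 0.1512]
ee_rot: [[-0.982, -0.189, 0.004], [-0.189, 0.982, -0.002], [-0.004, -0.002, -1.0]]
wrist_force: [-0.7, 1.6, 1.1]
gripper_width: 0.101
t 9.13 tcp [ 5.057e-01 -1.000e-04  1.512e-01] box [-33.7   1.3 151.2] F [-0.69  1.63  1.07] w 0.101
shift/300 [-0.0307 -0.0008  0.0257] turn/180 [-0.0008  0.0012 -0.0001] dist mm 12.0
```

```bash
python3 -m creep '[[0,-0.008,0,0.006,0,0,0],[0,-0.015,0,0.013,0,0,0],[0,-0.015,0,0.013,0,0,0],[0,-0.015,0,0.013,0,0,0]]';  python3 -m creep '[[0,-0.004,0,0.003,0,0,0],[0,-0.008,0,0.006,0,0,0],[0,-0.008,0,0.006,0,0,0]]';python3 -c "
from h import *
go(b2w(p,[-.0245,0.001,.1435]))"
```

```text
time_s: 9.47
tcp_pos: [0.511, 0.001, 0.1477]
ee_rot: [[-0.982, -0.189, 0.006], [-0.189, 0.982, -0.002], [-0.006, -0.003, -1.0]]
wrist_force: [-0.1, 1.5, 3.5]
gripper_width: 0.102
time_s: 9.72
tcp_pos: [0.5137, 0.0015, 0.146]
ee_rot: [[-0.982, -0.189, 0.007], [-0.189, 0.982, -0.001], [-0.006, -0.003, -1.0]]
wrist_force: [-0.4, 1.2, 3.0]
gripper_width: 0.108
t 9.72 tcp [0.5137 0.0015 0.146 ] box [-25.6   1.3 146. ] F [-0.41  1.2   3.01] w 0.108
shift/300 [-0.0036 -0.0009  0.0084] turn/180 [-0.0008  0.002   0.    ] dist mm 2.8
```

```bash
for i in 1 2; do python3 -m creep '[[0,-0.003,0,0.003,0,0,0],[0,-0.003,0,0.004,0,0,0],[0,-0.003,0,0.004,0,0,0]]' | sed -n '2p;6p' ;done; python3 -c "
from h import *
go(b2w(p,[-.0245,0.001,.1435]))"
```

```text
tcp_pos: [0.515, 0.0017, 0.145]
tcp_pos: [0.5161, 0.002, 0.1439]
t 10.22 tcp [0.5161 0.002  0.1439] box [-23.1   1.3 143.9] F [-0.05  2.31  3.89] w 0.101
shift/300 [ 0.0047 -0.0009  0.0012] turn/180 [-0.0009  0.0024  0.0001] dist mm 1.5
```

```bash
for i in 1 2 3; do python3 -m creep '[[0,-0.002,0,0.003,0,0,0],[0,-0.003,0,0.004,0,0,0],[0,-0.003,0,0.004,0,0,0]]' | sed -n '2p;4p' ;done; python3 -c "
from h import *
go(b2w(p,[-.0245,0.001,.1435]))"
```

```text
tcp_pos: [0.5172, 0.0022, 0.1426]
wrist_force: [-0.2, 1.6, 4.4]
tcp_pos: [0.5181, 0.0024, 0.1413]
wrist_force: [-0.8, 1.9, 3.6]
tcp_pos: [0.5189, 0.0025, 0.1399]
wrist_force: [-0.3, 1.6, 4.1]
t 10.97 tcp [0.5189 0.0025 0.1399] box [-20.3   1.3 139.9] F [-0.31  1.63  4.08] w 0.104
shift/300 [ 0.014 -0.001 -0.012] turn/180 [-0.0009  0.0023  0.0001] dist mm 5.6
```

```bash
for i in 1 2; do python3 -m creep '[[0,-0.002,0,0.002,0,0,0],[0,-0.0025,0,0.003,0,0,0],[0,-0.0025,0,0.003,0,0,0]]' | sed -n '2p;4p' ;done; python3 -c "
from h import *
go(b2w(p,[-.0245,0.001,.1435]))
from station import r
im=r.capture('top');cv2.imwrite('pics/t10r.png',im);cv2.imwrite('pics/t10.png',cv2.resize(im[150:250,180:300],None,fx=5,fy=5,interpolation=cv2.INTER_CUBIC))
im=r.capture('scene');cv2.imwrite('pics/s10.png',im[150:350,120:440])
"
```

```text
tcp_pos: [0.5195, 0.0027, 0.1389]
wrist_force: [-0.3, 1.6, 3.6]
tcp_pos: [0.5202, 0.0028, 0.1379]
wrist_force: [0.8, 1.7, 3.2]
t 11.47 tcp [0.5202 0.0028 0.1379] box [-18.9   1.3 137.9] F [0.79 1.7  3.19] w 0.104
shift/300 [ 0.0185 -0.0011 -0.0189] turn/180 [-0.0009  0.0021  0.0001] dist mm 8.0
```

View pics/t10.png

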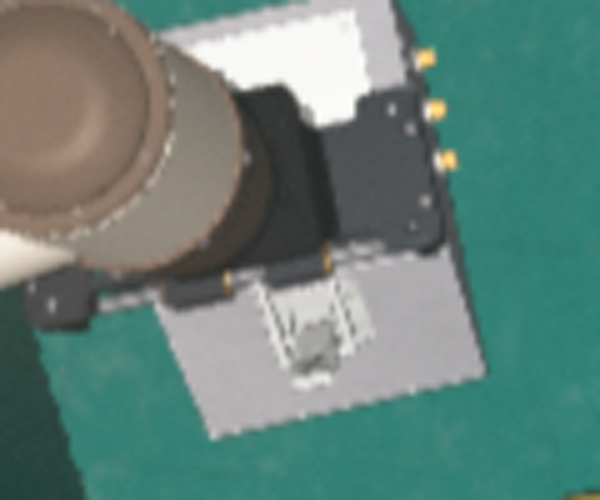

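View pics/s10.png

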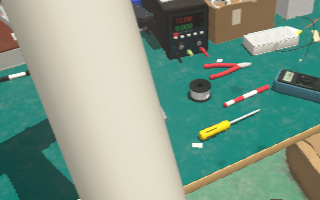

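```bash
python3 - <<'E'
import cv2
a=cv2.imread('pics/t10r.png')[195:240,220:270];cv2.imwrite('pics/t10z.png',cv2.resize(a,None,fx=13,fy=13,interpolation=cv2.INTER_CUBIC))
E
```

```text
(no output)
```

View pics/t10z.png

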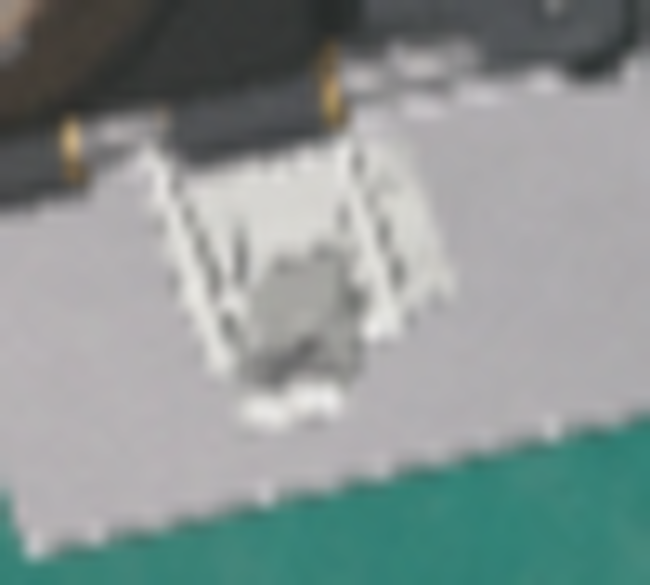

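```bash
python3 - <<'E'
from h import *
u=lambda a,b:np.array([220+a/13-.46,195+b/13-.46])
obs=[('H',u(220,372),18),('H',u(387,332),-18),('E',u(292,400),0)]
T0=np.array([46.7,31.])
def f(x,use=3):
    L=latch(*x); return np.concatenate([proj('top',b2w(p,sn2b(*L[k],y)))-w for k,w,y in obs[:use]]+[(L['T']-T0)/1.5])
for a0 in (.8,1.5,2):
  for use in(2,3):
    q=least_squares(f,[-30,a0,-.1],args=(use,)); print(use,q.x.round(3),f(q.x).round(1),{k:v.round(1) for k,v in latch(*q.x).items()})
img=cv2.imread('pics/t10r.png')[195:240,220:270];img=cv2.resize(img,None,fx=13,fy=13,interpolation=cv2.INTER_CUBIC)
cv2.imwrite('pics/o5.png',draw(img,'top',220,195,13,*q.x))
E
```

```text
2 [-31.676   1.746  -0.255] [ 0.2 -2.7  0.6 -2.5  0.4 -0.3 -2.  -0. ] {'P': array([-31.7,  14. ]), 'H': array([-31.7,  30. ]), 'B': array([22.5, 15.9]), 'T': array([43.7, 31. ]), 'E': array([-22.8,  64.2])}
3 [-31.518   1.736  -0.255] [ 0.2 -2.7  0.6 -2.5  0.5 -0.2 -2.  -0. ] {'P': array([-31.5,  14. ]), 'H': array([-31.7,  30. ]), 'B': array([22.5, 15.9]), 'T': array([43.7, 31. ]), 'E': array([-23.1,  64.3])}
2 [-31.675   1.746  -0.255] [ 0.2 -2.7  0.6 -2.5  0.4 -0.3 -2.  -0. ] {'P': array([-31.7,  14. ]), 'H': array([-31.7,  30. ]), 'B': array([22.5, 15.9]), 'T': array([43.7, 31. ]), 'E': array([-22.8,  64.2])}
3 [-31.518   1.736  -0.255] [ 0.2 -2.7  0.6 -2.5  0.5 -0.2 -2.  -0. ] {'P': array([-31.5,  14. ]), 'H': array([-31.7,  30. ]), 'B': array([22.5, 15.9]), 'T': array([43.7, 31. ]), 'E': array([-23.1,  64.3])}
2 [-31.675   1.746  -0.255] [ 0.2 -2.7  0.6 -2.5  0.4 -0.3 -2.  -0. ] {'P': array([-31.7,  14. ]), 'H': array([-31.7,  30. ]), 'B': array([22.5, 15.9]), 'T': array([43.7, 31. ]), 'E': array([-22.8,  64.2])}
3 [-31.518   1.736  -0.255] [ 0.2 -2.7  0.6 -2.5  0.5 -0.2 -2.  -0. ] {'P': array([-31.5,  14. ]), 'H': array([-31.7,  30. ]), 'B': array([22.5, 15.9]), 'T': array([43.7, 31. ]), 'E': array([-23.1,  64.3])}
```

View pics/o5.png

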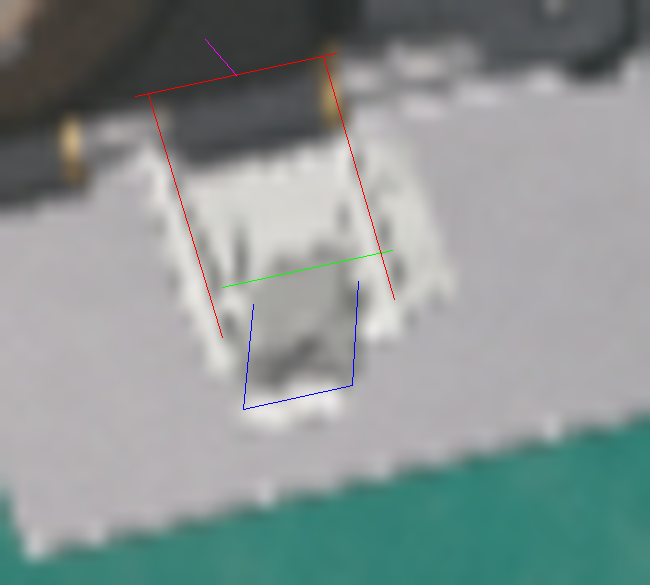

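```bash
for i in 1 2; do python3 -m creep '[[0,0.002,0,-0.002,0,0,0],[0,0.0025,0,-0.003,0,0,0],[0,0.0025,0,-0.003,0,0,0]]' | sed -n '2p;4p' ;done; python3 -c "
from h import *
go(b2w(p,[-.0245,0.001,.1435]))"
```

```text
tcp_pos: [0.519, 0.0025, 0.1386]
wrist_force: [-0.2, 2.0, 2.3]
tcp_pos: [0.5178, 0.0023, 0.1392]
wrist_force: [-0.8, 1.6, 1.7]
t 12.07 tcp [0.5178 0.0023 0.1392] box [-21.4   1.3 139.2] F [-0.85  1.58  1.67] w 0.101
shift/300 [ 0.0102 -0.001  -0.0143] turn/180 [-0.0008  0.0015 -0.    ] dist mm 5.3
```

```bash
python3 -m creep '[[0,-0.004,0,0.004,0,0,0],[0,-0.008,0,0.008,0,0,0],[0,-0.008,0,0.008,0,0,0]]' | sed -n '2p;4p'; for i in 1 2 3; do python3 -m creep '[[0,-0.002,0,0.002,0,0,0],[0,-0.0025,0,0.003,0,0,0],[0,-0.0025,0,0.003,0,0,0]]' | sed -n '2p;4p' ;done; python3 -c "
from h import *
go(b2w(p,[-.0245,0.001,.1435]))"
```

```text
tcp_pos: [0.5204, 0.0028, 0.1368]
wrist_force: [-1.1, 1.8, 3.2]
tcp_pos: [0.5208, 0.0028, 0.1361]
wrist_force: [-2.7, 1.4, 5.4]
tcp_pos: [0.5209, 0.0028, 0.1356]
wrist_force: [-2.4, 1.9, 5.9]
tcp_pos: [0.521, 0.0028, 0.1351]
wrist_force: [-3.4, 1.8, 7.4]
t 13.07 tcp [0.521  0.0028 0.1351] box [-18.1   1.2 135.1] F [-3.39  1.83  7.39] w 0.107
shift/300 [ 0.0212 -0.0007 -0.028 ] turn/180 [-0.001   0.0002  0.0001] dist mm 10.5
```

```bash
cat >> h.py <<'E'
def bar_from_tcp(ps,bx,bz):
    s=((bx+30)+(bz+2-85))/2**.5; n=(-(bx+30)+(bz+2-85))/2**.5
    l=np.hypot(56+26*np.cos(np.radians(50)),26*np.sin(np.radians(50))); off=np.arctan2(26*np.sin(np.radians(50)),56+26*np.cos(np.radians(50)))
    v=np.array([s,n])-[ps,14.]; d=np.hypot(*v); th=np.arctan2(v[1],v[0])
    h=th+np.arccos(np.clip((256+d*d-l*l)/(32*d),-1,1)); H=np.array([ps,14.])+16*np.array([np.cos(h),np.sin(h)])
    phi=np.arctan2(n-H[1],s-H[0])-off; a=np.pi-h+.175
    return a,phi,latch(ps,a,phi)['B']
E
python3 - <<'E'
from h import *
for ps in(-38,-34,-30,-26): print(ps,bar_from_tcp(ps,-18.1,135.1), bar_from_tcp(ps,-18.5,136.5)[2])
E
```

```text
-38 (np.float64(2.2597137287643068), np.float64(-0.2608262439033155), array([23.97140341, 13.49198635])) [25.02394875 14.28418983]
-34 (np.float64(1.9902149763297745), np.float64(-0.2819333657464475), array([23.66096008, 13.9445114 ])) [24.65340136 14.80062765]
-30 (np.float64(1.7383149613327322), np.float64(-0.28823620239006775), array([23.57011708, 14.08090079])) [24.52440655 14.98685246]
-26 (np.float64(1.4847760735766469), np.float64(-0.28105232688280196), array([23.67372694, 13.92549198])) [24.59520393 14.88421613]
```

```bash
python3 - <<'E'
from h import *
for ps in(-34,-30): 
  for s in (24,22,20,18,16,14,12): 
    a,phi,t=tcp_for_bar(ps,(s,14)); print(ps,s,round(a,2),round(phi,3),(t*1e3).round(1))
E
```

```text
-34 24 2.01 -0.279 [-18.    1.  135.4]
-34 22 1.89 -0.287 [-19.2   1.  133.9]
-34 20 1.77 -0.29 [-20.5   1.  132.5]
-34 18 1.64 -0.288 [-22.    1.  131.1]
-34 16 1.51 -0.281 [-23.6   1.  129.7]
-34 14 1.36 -0.268 [-25.3   1.  128.4]
-34 12 1.2 -0.247 [-27.3   1.  127.1]
-30 24 1.77 -0.29 [-17.7   1.  135.3]
-30 22 1.64 -0.288 [-19.2   1.  133.9]
-30 20 1.51 -0.281 [-20.7   1.  132.6]
-30 18 1.36 -0.268 [-22.5   1.  131.2]
-30 16 1.2 -0.247 [-24.5   1.  129.9]
-30 14 1.01 -0.214 [-26.7   1.  128.6]
-30 12 0.77 -0.16 [-29.5   1.  127.3]
```

```bash
for i in 1 2 3 4; do python3 -m creep '[[0,0.0018,0,0.0038,0,0,0],[0,0.0018,0,0.0038,0,0,0],[0,0.0018,0,0.0038,0,0,0]]' >/dev/null; python3 -c "
from h import *
from station import r
st=r.sense();b=box(st['tcp_pos']);B=bar_from_tcp(-31,b[0],b[2]);print(round(st['time_s'],2),b.round(1),'F',(Rb.T@st['wrist_force']).round(1),'bar',B[2].round(1),'a',round(B[0],2))" ;done
```

```text
13.32 [-18.3   1.2 134.8] F [-1.   3.1  6.7] bar [23.2 14. ] a 1.78
13.57 [-18.3   1.2 134.6] F [-1.4  2.9  6.7] bar [23.1 13.9] a 1.77
13.82 [-18.2   1.2 134.4] F [-1.6  3.2  6.5] bar [22.9 13.8] a 1.77
14.07 [-18.2   1.2 134.3] F [-1.   3.   6.7] bar [22.8 13.7] a 1.76
```

```bash
cat > st.py <<'E'
from h import *
from station import r
st=r.sense();b=box(st['tcp_pos']);B=bar_from_tcp(-31,b[0],b[2]);print(round(st['time_s'],2),b.round(1),'F',(Rb.T@st['wrist_force']).round(1),'bar',B[2].round(1),'a',round(B[0],2),'w',round(st['gripper_width'],3))
E
for i in 1 2 3; do python3 -m creep '[[0,0.003,0,0.003,0,0,0],[0,0.006,0,0.005,0,0,0],[0,0.006,0,0.005,0,0,0]]' >/dev/null; python3 st.py;done
```

```text
14.32 [-19.    1.2 133.9] F [-0.4  3.3  7.3] bar [22.  13.9] a 1.71 w 0.101
14.57 [-19.5   1.2 133.6] F [0.1 2.  7. ] bar [21.5 14. ] a 1.67 w 0.104
14.82 [-19.5   1.2 133.4] F [0.1 2.6 6.7] bar [21.3 13.9] a 1.66 w 0.105
```

```bash
for i in 1 2 ; do python3 -m creep '[[0,0.005,0,0.004,0,0,0],[0,0.01,0,0.006,0,0,0],[0,0.01,0,0.006,0,0,0]]' >/dev/null; python3 st.py;done; echo up; for i in 1 2 3 4 5; do python3 -m creep '[[0,-0.003,0,-0.003,0,0,0],[0,-0.007,0,-0.005,0,0,0],[0,-0.007,0,-0.005,0,0,0]]' >/dev/null; python3 st.py;done
```

```text
15.07 [-19.7   1.3 133.3] F [2.  2.9 5.3] bar [21.2 14. ] a 1.65 w 0.103
15.32 [-19.7   1.3 133.3] F [1.7 2.2 5.6] bar [21.2 14. ] a 1.65 w 0.102
up
15.57 [-19.3   1.2 133.9] F [-3.3  2.3  1.3] bar [21.9 14.1] a 1.69 w 0.101
15.82 [-19.3   1.2 134.2] F [-4.9  2.5 -0.4] bar [22.2 14.2] a 1.71 w 0.101
16.07 [-19.2   1.2 134.7] F [-5.1  2.6 -1.5] bar [22.6 14.4] a 1.73 w 0.104
16.32 [-19.2   1.2 135.1] F [-6.6  2.5 -2.1] bar [23.  14.6] a 1.76 w 0.105
16.57 [-18.9   1.1 135.7] F [-5.6  2.3 -1.3] bar [23.6 14.8] a 1.79 w 0.103
```

```bash
for i in 1 2 3 4; do python3 -m creep '[[0,-0.005,0,-0.003,0,0,0],[0,-0.009,0,-0.004,0,0,0],[0,-0.009,0,-0.004,0,0,0]]' >/dev/null; python3 st.py;done
```

```text
16.82 [-18.8   1.1 135.7] F [-6.9  3.  -1.6] bar [23.7 14.7] a 1.8 w 0.101
17.07 [-18.6   1.1 135.7] F [-8.3  2.3 -0.5] bar [23.8 14.6] a 1.8 w 0.105
17.32 [-18.5   1.1 135.8] F [-6.9  2.3 -0.7] bar [23.9 14.6] a 1.81 w 0.105
17.57 [-18.4   1.  135.8] F [-7.3  2.4  0.8] bar [24.  14.6] a 1.82 w 0.103
```

```bash
python3 -m creep '[[0,0.002,0,0.006,0,0,0],[0,0.004,0,0.01,0,0,0],[0,0.004,0,0.01,0,0,0]]' >/dev/null; python3 st.py; python3 -m creep '[[0.3,0,0,0,0,0,0],[0.4,0,0,0,0,0,0],[0.4,0,0,0,0,0,0],[0.4,0,0,0,0,0,0],[0.4,0,0,0,0,0,0]]' >/dev/null; python3 st.py;  python3 -m creep '[[0.4,0,0,-0.1,0,0,0],[0.4,0,0,-0.2,0,0,0],[0.4,0,-0.1,-0.25,0,0,0],[0.4,0,-0.3,-0.25,0,0,0],[0.4,0,-0.4,-0.25,0,0,0]]' >/dev/null;  python3 st.py
```

```text
17.82 [-18.4   1.  134.3] F [-3.5  2.9  4.7] bar [22.7 13.8] a 1.75 w 0.105
18.23 [-17.7   0.8 134.4] F [-1.3 -0.6 -0.5] bar [23.2 13.5] a 1.79 w 0.364
18.65 [ -15.1 -113.   211.9] F [ 1.3  0.5 -0.6] bar [38.2 32.2] a 2.85 w 0.398
```

```bash
python3 -m creep '[[0.4,0.1,-0.14,0,0,0,0],[0.4,0.2,-0.28,0,0,0,0],[0.4,0.2,-0.42,0,0,0,0],[0.4,0.2,-0.55,0,0,0,0],[0.4,0.2,-0.55,0,0,0,0]]' >/dev/null;  python3 st.py; python3 -c "
from station import r
import cv2
im=r.capture('top');cv2.imwrite('pics/t11r.png',im)
im2=r.capture('scene');cv2.imwrite('pics/s11r.png',im2)
A=cv2.resize(im[185:240,215:270],None,fx=7,fy=7,interpolation=cv2.INTER_CUBIC)
B=cv2.resize(im2[222:277,225:280],None,fx=7,fy=7,interpolation=cv2.INTER_CUBIC)
cv2.imwrite('pics/z11.png',cv2.hconcat([B,A]))"
```

```text
19.07 [ -75.4 -282.7  213.6] F [ 0.7 -0.5 -0.7] bar [25.  58.6] a 2.44 w 0.398
```

View pics/z11.png

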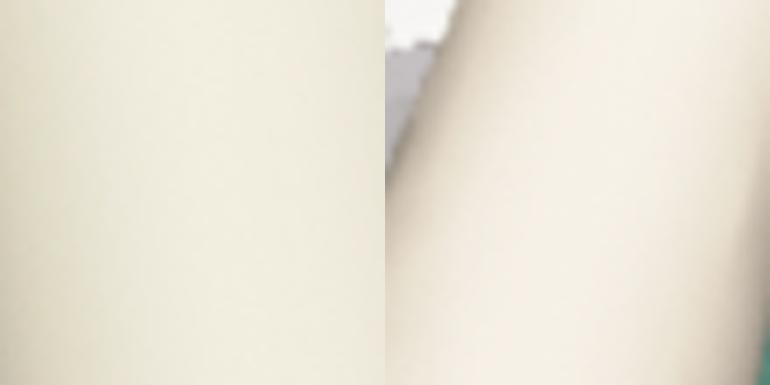

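View pics/s11r.png

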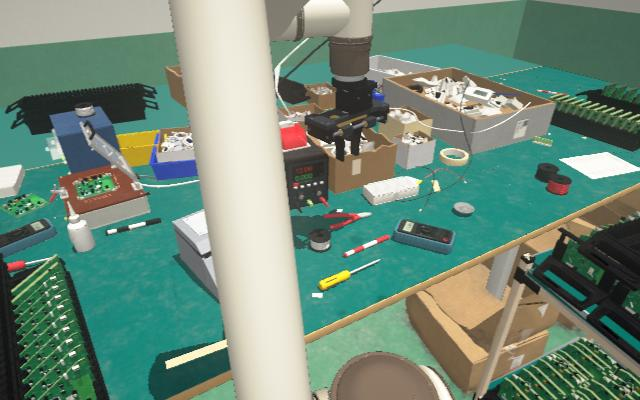

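```bash
python3 -m creep '[[0.4,0.1,-0.14,0,0,0,0],[0.4,0.2,-0.28,0,0,0,0],[0.4,0.3,-0.42,0,0,0,0],[0.4,0.3,-0.7,0,0,0,0],[0.4,0.3,-0.7,0,0,0,0]]' >/dev/null;  python3 st.py; python3 -c "
from station import r
import cv2
im=r.capture('top');cv2.imwrite('pics/t11r.png',im)
im2=r.capture('scene');cv2.imwrite('pics/s11r.png',im2)
A=cv2.resize(im[185:240,215:270],None,fx=7,fy=7,interpolation=cv2.INTER_CUBIC)
B=cv2.resize(im2[222:277,225:280],None,fx=7,fy=7,interpolation=cv2.INTER_CUBIC)
cv2.imwrite('pics/z11.png',cv2.hconcat([B,A]))"
```

```text
19.58 [-160.6 -462.9  215.8] F [0.8 0.8 0.5] bar [-3.5 80. ] a 1.93 w 0.4
```

View pics/z11.png

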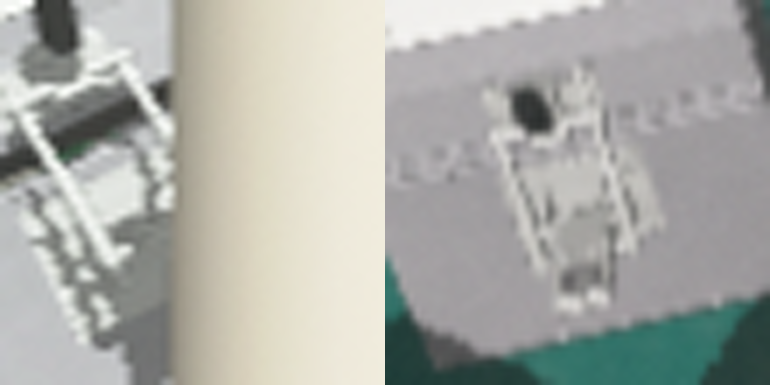

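```bash
python3 -c "
import cv2
a=cv2.imread('pics/s11r.png')[205:275,185:252];a=cv2.resize(a,None,fx=8,fy=8,interpolation=cv2.INTER_CUBIC);cv2.imwrite('pics/z12.png',a)
a=cv2.imread('pics/t11r.png')[185:235,220:270];a=cv2.resize(a,None,fx=11,fy=11,interpolation=cv2.INTER_CUBIC);cv2.imwrite('pics/z13.png',a)"
```

```text
(no output)
```

View pics/z12.png

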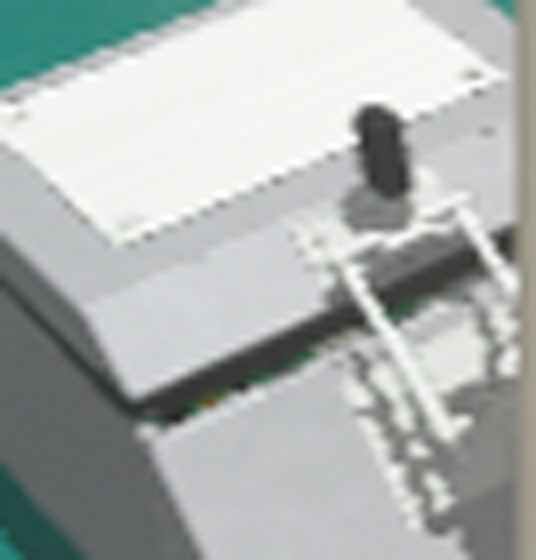

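View pics/z13.png

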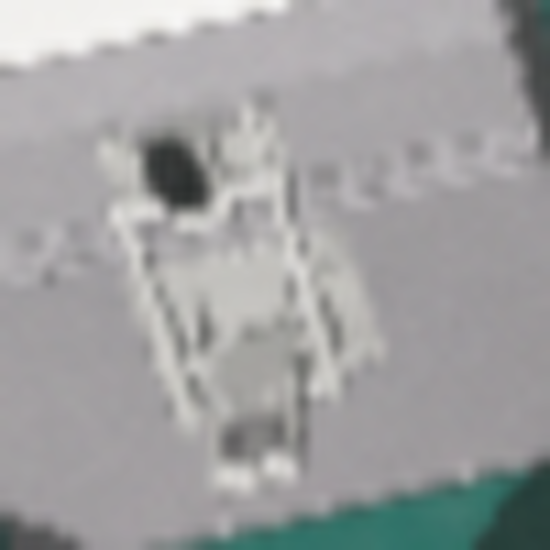

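```bash
cat > fit2.py <<'E'
from h import *
c=lambda x0,y0,f,a,b:np.array([x0+a/f,y0+b/f])-.5+.5/f
zs=lambda a,b:c(185,205,8,a,b); zt=lambda a,b:c(220,185,11,a,b)
def lidp(th,X):
    d=np.array([X[0]-110,X[2]-88]); cc,s=np.cos(th),np.sin(th)
    return np.array([110+cc*d[0]+s*d[1],X[1],88-s*d[0]+cc*d[1]])*1e-3
m=1e-3
BX=[('scene',za(288,557),(-100,80,0)),('scene',za(285,538),(-100,80,15)),('scene',za(190,345),(-30,80,85)),('scene',za(465,215),(-30,-80,85)),
('top',zb(203,555),(-100,80,15)),('top',zb(497,485),(-100,-80,15)),('top',zb(145,395),(-30,80,85)),('top',zb(452,340),(-30,-80,85)),('scene',zs(150,432),(-30,80,85))]
LD=[('scene',zs(133,402),(-27,80,88)),('scene',zs(80,305),(-7,80,108))]
LT=[('scene','T',zs(385,150),0),('top','T',zt(172,170),0),('scene','B',zs(322,258),18),('scene','B',zs(460,203),-18),('top','B',zt(122,218),18),('top','B',zt(282,185),-18)]
def f(x):
    pp=x[:3];th=x[3];ps,a,phi,y0=x[4:8]; L=latch(ps,a,phi)
    e=[proj(c_,b2w(pp,np.array(X)*m))-u for c_,u,X in BX]+[proj(c_,b2w(pp,lidp(th,X)))-u for c_,u,X in LD]
    e+=[proj(c_,b2w(pp,sn2b(*L[k],y+y0)))-u for c_,k,u,y in LT]
    return np.concatenate(e+[[(ps+31)/3, y0/1.5]])
q=least_squares(f,[*p,.04,-30,1.7,-.28,0],loss='soft_l1')
print('pose',q.x[:3].round(4),'lid',q.x[3].round(3),'latch',q.x[4:].round(3)); e=f(q.x)[:-2].reshape(-1,2).round(1); print(e.tolist())
print({k:v.round(1) for k,v in latch(*q.x[4:7]).items()})
E
python3 fit2.py
```

```text
pose [0.5388 0.0058 0.1951] lid 0.042 latch [-31.139   1.392  -0.185   0.85 ]
[[-0.2, 1.0], [-0.4, 0.2], [-0.2, 0.8], [1.6, 0.1], [-0.4, -1.5], [0.4, -0.8], [-0.9, 2.0], [0.8, -0.8], [-0.7, 0.2], [0.1, -0.1], [0.5, -0.1], [0.0, -0.2], [0.2, 0.3], [2.5, 0.0], [-0.1, 0.2], [0.2, -0.5], [-0.8, -0.5]]
{'P': array([-31.1,  14. ]), 'H': array([-36.7,  29. ]), 'B': array([18.4, 18.7]), 'T': array([38.5, 35.2]), 'E': array([-40.2,  64.2])}
```

```bash
python3 - <<'E'
from h import *
from station import r
st=r.sense(); im=cv2.imread('pics/s11r.png'); R=np.array(st['ee_rot']);t=st['tcp_pos']
u=proj('scene',t);v=proj('scene',t+R@[0,0,.017]);w=proj('scene',t-R@[0,0,.053]);print(u,v,w)
x0,y0=int(u[0]-50),int(u[1]-60); a=cv2.resize(im[y0:y0+100,x0:x0+100],None,fx=6,fy=6,interpolation=cv2.INTER_CUBIC)
for q,c in((u,(0,0,255)),(v,(0,255,0)),(w,(255,0,0))): cv2.circle(a,tuple(int(k) for k in (q-[x0,y0])*6),5,c,-1)
cv2.imwrite('pics/g.png',a)
for a_ in(1.39,1.0,.6,.3,0):
    ps=-31.1; pd=np.array([ps,14])+38*np.array([-np.cos(a_),np.sin(a_)])+6*np.array([np.sin(a_),np.cos(a_)]); print(a_,pd.round(1),(sn2b(*pd)*1e3).round(1))
E
```

```text
[426.48990354 148.63546602] [425.63726174 154.97520236] [429.25034733 128.11045089]
1.39 [-32.   52.5] [-89.7   0.   99.4]
1.0 [-46.6  49.2] [-97.7   0.   86.9]
0.6 [-59.1  40.4] [-100.3    0.    71.8]
0.3 [-65.6  31. ] [-98.3   0.   60.5]
0 [-69.1  20. ] [-93.    0.   50.3]
```

View pics/g.png

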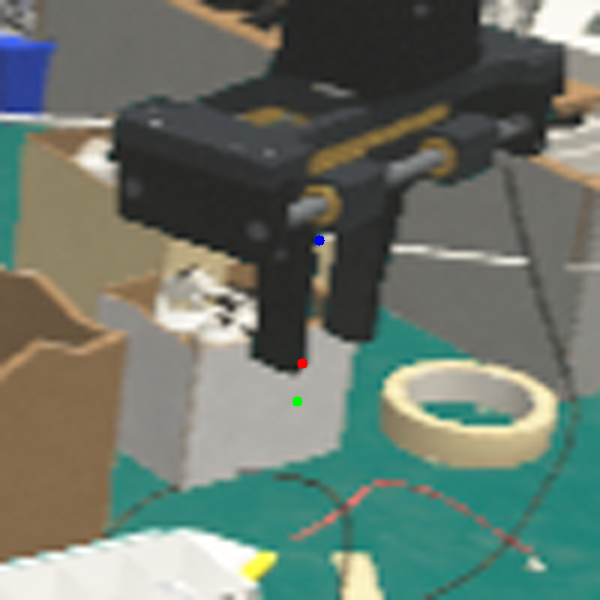

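```bash
python3 -m creep '[[0,0.0,0.69,0,0,-0.04,0],[0,0,0.69,0,0,-0.08,0],[0,0,0.69,0,0,-0.12,0],[0,0,0.69,0,0,-0.16,0],[0,0,0.69,0,0,-0.166,0]]' ; python3 -m creep '[[0,0,0.6,0,0,0,0],[0,0,0.6,0,0,0,0],[0,0,0.6,0,0,0,0],[0,0,0.6,0,0,0,0],[0,0,0.6,0,0,0,0]]' ; cat > go2.py <<'E'
from h import *
import sys
Rt=Rb@Ro.from_euler('y',30,degrees=True).as_matrix().T@np.diag([-1.,1,-1]) 
import numpy as np
# tool z should be (+.5,0,-.87) in box
Rt=Rb@np.column_stack([[-.8660254,0,-.5],[0,1,0],[.5,0,-.8660254]])
go(b2w(p,np.array([float(v) for v in sys.argv[1:4]])*1e-3),Rt)
E
python3 go2.py -95 0.8 160
```

```text
time_s: 20.1
tcp_pos: [0.4277, -0.2761, 0.211]
ee_rot: [[-0.857, -0.181, 0.483], [-0.159, 0.983, 0.087], [-0.49, -0.002, -0.871]]
wrist_force: [-0.4, -0.5, -0.0]
gripper_width: 0.104
time_s: 20.52
tcp_pos: [0.3954, -0.1039, 0.2111]
ee_rot: [[-0.856, -0.183, 0.483], [-0.16, 0.983, 0.088], [-0.491, -0.002, -0.871]]
wrist_force: [0.3, -0.6, 0.7]
gripper_width: 0.005
t 20.52 tcp [ 0.3954 -0.1039  0.2111] box [-161.7  -79.9  211.1] F [ 0.27 -0.63  0.73] w 0.005
shift/300 [-0.1086  0.2707  0.2562] turn/180 [-0.0016 -0.0033 -0.0017] dist mm 116.5
```

```bash
python3 -m creep '[[0,-0.05,0.13,0.07,0,0,0],[0,-0.1,0.25,0.18,0,0,0],[0,-0.108,0.27,0.25,0,0,0],[0,-0.108,0.27,0.25,0,0,0],[0,-0.108,0.27,0.25,0,0,0]]' >/dev/null; python3 go2.py -78 0.8 116;  python3 -c "
from station import r
import cv2
im=r.capture('top');cv2.imwrite('pics/t14.png',cv2.resize(im[150:250,180:300],None,fx=5,fy=5,interpolation=cv2.INTER_CUBIC))"
```

```text
t 20.93 tcp [ 0.443  -0.01    0.1602] box [-97.1   3.4 160.2] F [1.1  0.05 0.8 ] w 0.012
shift/300 [ 0.0157 -0.0081  0.1599] turn/180 [-0.0008 -0.0055  0.0005] dist mm 48.3
```

View pics/t14.png

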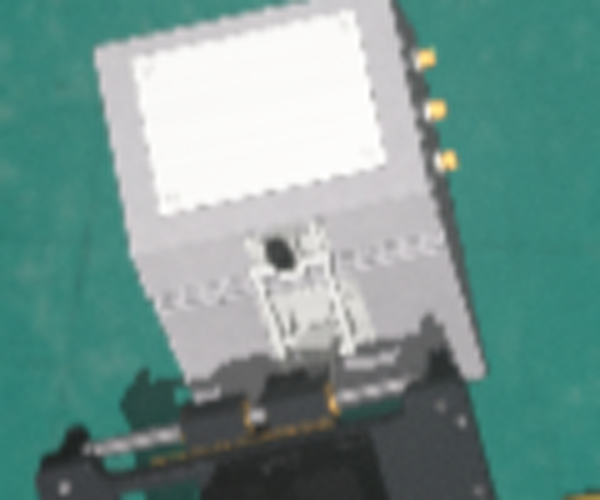

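```bash
python3 -m creep '[[0,0.005,-0.008,0.04,0,0,0],[0,0.01,-0.008,0.1,0,0,0],[0,0.015,-0.008,0.15,0,0,0],[0,0.015,-0.008,0.155,0,0,0],[0,0.015,-0.008,0.155,0,0,0]]' >/dev/null; python3 go2.py -89 0.8 104;python3 -m creep '[[0,0.01,0,0.005,0,0,0],[0,0.02,0,0.015,0,0,0],[0,0.02,0,0.02,0,0,0]]' >/dev/null; python3 go2.py -92 0.8 101;  python3 -c "
from station import r
import cv2
im=r.capture('top');cv2.imwrite('pics/t15.png',cv2.resize(im[185:245,210:280],None,fx=8,fy=8,interpolation=cv2.INTER_CUBIC))"
```

```text
t 21.4 tcp [ 0.4644 -0.0183  0.135 ] box [-77.7  -8.8 135. ] F [0.36 0.39 0.9 ] w 0.003
shift/300 [0.0812 0.0305 0.0749] turn/180 [ 0.0068 -0.0135 -0.0001] dist mm 34.4
t 21.65 tcp [ 0.4614 -0.0206  0.1299] box [-81.1 -10.5 129.9] F [-0.71 -0.01 -0.66] w 0.007
shift/300 [0.0765 0.0359 0.0699] turn/180 [ 0.0083 -0.0148 -0.0002] dist mm 32.9
```

View pics/t15.png

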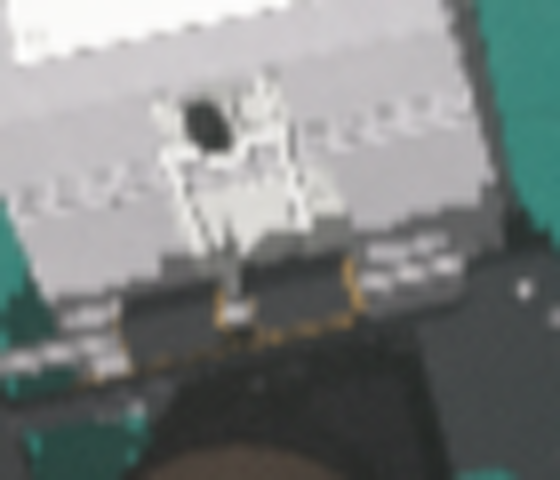

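```bash
python3 -c "
from station import r
s=r.sense();print(s['joints'].round(1),s['joint_velocities'].round(1))"
```

```text
[  18.6    1.   -52.7   12.9   -9.2 -109.6] [ 0.   0.2  0.2  1.5  0.2 -1.5]
```

```bash
python3 -m creep '[[0,0,0.01,-0.03,0,0.04,0],[0,0,0.02,-0.05,0,0.08,0],[0,0,0.03,-0.05,0,0.12,0],[0,0,0.03,-0.05,0,0.15,0],[0,0,0.03,-0.05,0,0.155,0]]' >/dev/null; python3 -c "
from h import *
go(b2w(p,[-.085,.0008,.120]))
from station import r
print(r.sense()['joints'].round(1))"
```

```text
t 22.12 tcp [ 0.457  -0.0123  0.1452] box [-83.8  -1.6 145.2] F [ 1.34 -0.21 -0.08] w 0.002
shift/300 [0.0031 0.0061 0.0842] turn/180 [ 0.0073 -0.0029  0.0042] dist mm 25.4
[ 17.9  10.3 -27.1  -1.7 -53.  -95.2]
```

```bash
python3 -m creep '[[0,0.006,0.008,0.04,0.007,-0.003,0.004],[0,0.012,0.008,0.08,0.007,-0.003,0.004],[0,0.014,0.008,0.11,0.007,-0.003,0.004],[0,0.014,0.008,0.12,0.007,-0.003,0.004],[0,0.014,0.008,0.12,0.007,-0.003,0.004]]' >/dev/null; python3 -c "
from h import *
go(b2w(p,[-.092,.0008,.098]))
from station import r
im=r.capture('top');cv2.imwrite('pics/t16.png',cv2.resize(im[185:245,210:280],None,fx=8,fy=8,interpolation=cv2.INTER_CUBIC))"
```

```text
t 22.53 tcp [ 0.4513 -0.0104  0.1087] box [-89.1   1.4 108.7] F [ 0.15  0.26 -1.15] w 0.005
shift/300 [ 0.0096 -0.002   0.0357] turn/180 [ 0.0002 -0.0004  0.0002] dist mm 11.1
```

View pics/t16.png

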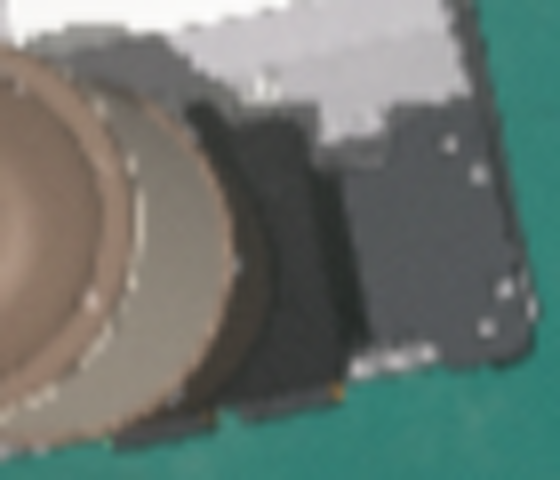

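```bash
python3 -m creep '[[0,0.002,0,0.01,0,0,0],[0,0.004,0,0.02,0,-0.01,0],[0,0.006,0,0.03,0,-0.02,0],[0,0.006,0,0.03,0,-0.02,0]]'|tail -2; python3 -m creep '[[0,0.005,0,0.01,0,0,0],[0,0.01,0,0.02,0,-0.01,0],[0,0.015,0,0.03,0,-0.02,0],[0,0.015,0,0.03,0,-0.02,0]]'|tail -2;python3 -c "
from h import *
go(b2w(p,[-.1,.0008,.08]))"
```

```text
wrist_force: [0.9, 0.2, 0.9]
gripper_width: 0.002
wrist_force: [1.2, 1.3, 1.2]
gripper_width: 0.008
t 23.25 tcp [ 0.4466 -0.0114  0.0921] box [-93.9   1.3  92.1] F [1.24 1.3  1.25] w 0.008
shift/300 [ 0.0253 -0.0018  0.0374] turn/180 [0.0004 0.0419 0.0004] dist mm 13.6
```

```bash
python3 -m creep '[[0,0.008,0,0.012,0,0,0],[0,0.016,0,0.024,0,-0.01,0],[0,0.025,0,0.037,0,-0.02,0],[0,0.025,0,0.037,0,-0.02,0]]'|tail -2;python3 -c "
from h import *
go(b2w(p,[-.104,.0008,.068]))
from station import r
print(r.sense()['joints'].round(1))
im=r.capture('top');cv2.imwrite('pics/t17.png',cv2.resize(im[150:250,180:300],None,fx=5,fy=5,interpolation=cv2.INTER_CUBIC))"
```

```text
wrist_force: [1.3, 0.3, 0.9]
gripper_width: 0.006
t 23.58 tcp [ 0.4399 -0.0128  0.0796] box [-100.7    1.2   79.6] F [1.33 0.32 0.9 ] w 0.006
shift/300 [ 0.0181 -0.0015  0.036 ] turn/180 [0.0004 0.0617 0.0003] dist mm 12.1
[  21.     9.   -44.8    4.4  -25.3 -103.8]
```

View pics/t17.png

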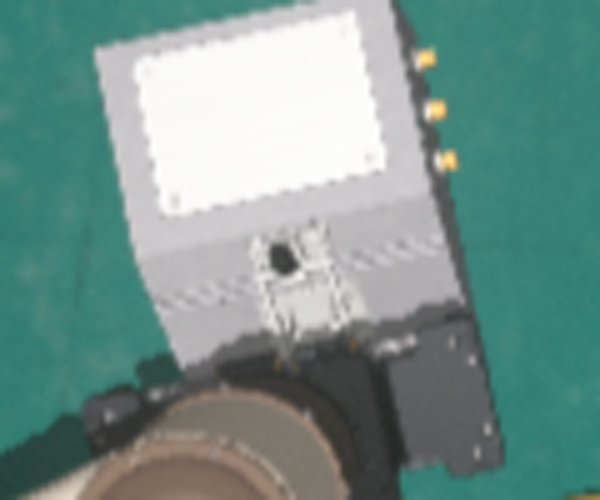

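```bash
python3 -m creep '[[0,0.006,0,0.01,0,0.005,0],[0,0.012,0,0.02,0,0.01,0],[0,0.014,0,0.028,0,0.015,0],[0,0.014,0,0.028,0,0.015,0]]'|tail -2;python3 -c "
from h import *
go(b2w(p,[-.104,.0008,.063]))
from station import r
print(r.sense()['joints'].round(1))"
```

```text
wrist_force: [2.0, -0.1, 2.4]
gripper_width: 0.003
t 23.97 tcp [ 0.4387 -0.0129  0.0705] box [-101.9    1.4   70.5] F [ 2.04 -0.09  2.42] w 0.003
shift/300 [ 0.0104 -0.0019  0.0238] turn/180 [0.0003 0.0457 0.0003] dist mm 7.8
[  20.7   11.   -43.     2.9  -27.9 -102.1]
```

```bash
python3 -m creep '[[0,0.004,0,0.008,0,0.005,0],[0,0.006,0,0.016,0,0.01,0],[0,0.008,0,0.022,0,0.01,0],[0,0.008,0,0.022,0,0.01,0]]'|tail -2;python3 -c "
from h import *
go(b2w(p,[-.103,.0008,.058]))
from station import r
im=r.capture('top');cv2.imwrite('pics/t18.png',cv2.resize(im[150:250,180:300],None,fx=5,fy=5,interpolation=cv2.INTER_CUBIC))"
```

```text
wrist_force: [0.2, 0.3, 1.3]
gripper_width: 0.004
t 24.3 tcp [ 0.4369 -0.0133  0.063 ] box [-103.8    1.3   63. ] F [0.24 0.27 1.34] w 0.004
shift/300 [-0.0008 -0.0017  0.0168] turn/180 [0.0002 0.0352 0.0002] dist mm 5.1
```

View pics/t18.png

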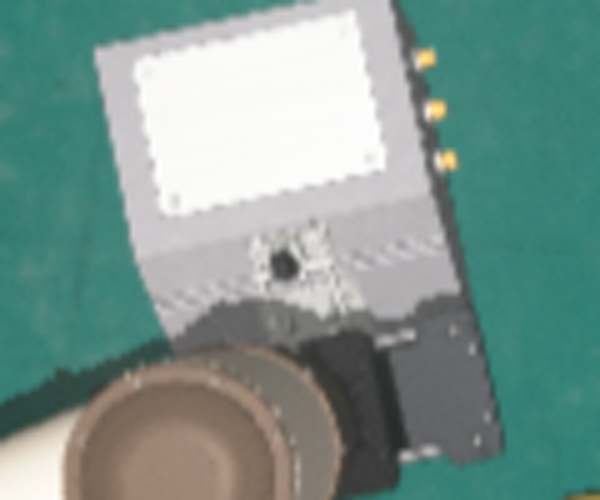

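```bash
python3 -m creep '[[0,0,0,0.008,0,0.003,0],[0,-0.001,0,0.014,0,0.005,0],[0,-0.002,0,0.018,0,0.005,0],[0,-0.002,0,0.018,0,0.005,0]]'|tail -2;python3 -c "
from h import *
go(b2w(p,[-.102,.0008,.053]))
from station import r
im=r.capture('top');cv2.imwrite('pics/t19.png',cv2.resize(im[150:250,180:300],None,fx=5,fy=5,interpolation=cv2.INTER_CUBIC))"
```

```text
wrist_force: [-0.1, -0.3, 1.5]
gripper_width: -0.001
t 24.68 tcp [ 0.4368 -0.0134  0.057 ] box [-103.9    1.2   57. ] F [-0.13 -0.34  1.48] w -0.001
shift/300 [-0.0052 -0.0012  0.0138] turn/180 [0.0002 0.0293 0.    ] dist mm 4.5
```

View pics/t19.png

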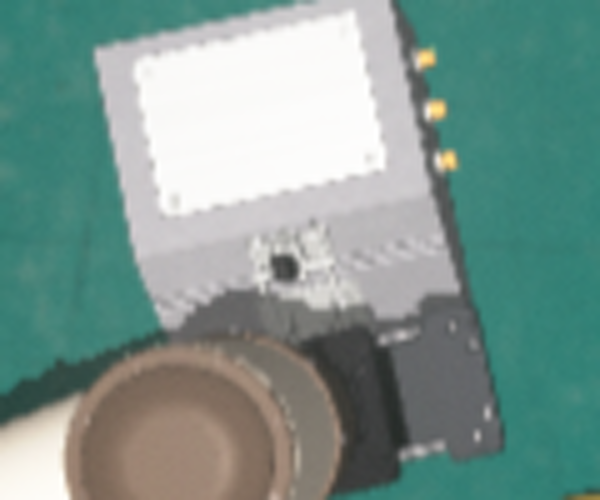

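```bash
python3 -m creep '[[0,-0.002,0,0.006,0,0.003,0],[0,-0.004,0,0.012,0,0.005,0],[0,-0.004,0,0.014,0,0.005,0],[0,-0.004,0,0.014,0,0.005,0]]'|tail -2;python3 -c "
from h import *
go(b2w(p,[-.100,.0008,.049]))"; python3 -m creep '[[0,-0.003,0,0.004,0,0.003,0],[0,-0.006,0,0.01,0,0.005,0],[0,-0.006,0,0.012,0,0.005,0],[0,-0.006,0,0.012,0,0.005,0]]'|tail -2;python3 -c "
from h import *
go(b2w(p,[-.098,.0008,.046]))"
```

```text
wrist_force: [0.0, -0.8, 1.2]
gripper_width: 0.002
t 25.07 tcp [ 0.4382 -0.0132  0.0526] box [-102.5    1.2   52.6] F [ 0.   -0.81  1.21] w 0.002
shift/300 [-0.0073 -0.0012  0.0127] turn/180 [ 0.0002  0.0241 -0.    ] dist mm 4.4
wrist_force: [-5.1, 0.1, 8.5]
gripper_width: 0.005
t 25.4 tcp [ 0.4397 -0.013   0.0495] box [-100.9    1.    49.5] F [-5.06  0.13  8.47] w 0.005
shift/300 [-0.0091 -0.0007  0.0122] turn/180 [0.     0.0185 0.    ] dist mm 4.6
```

```bash
for i in 1 2; do python3 -m creep '[[0,-0.003,0,0.004,0,0,0],[0,-0.005,0,0.006,0,0,0],[0,-0.005,0,0.006,0,0,0]]'|sed -n '2p;4p';done;python3 -c "
from h import *
go(b2w(p,[-.098,.0008,.046]))
from station import r
im=r.capture('top');cv2.imwrite('pics/t20.png',cv2.resize(im[150:250,180:300],None,fx=5,fy=5,interpolation=cv2.INTER_CUBIC))"
```

```text
tcp_pos: [0.4401, -0.0131, 0.049]
wrist_force: [-9.5, 0.7, 19.1]
tcp_pos: [0.4402, -0.0132, 0.0489]
wrist_force: [-10.6, 2.4, 24.6]
t 25.9 tcp [ 0.4402 -0.0132  0.0489] box [-100.5    0.8   48.9] F [-10.59   2.38  24.64] w 0.007
shift/300 [-0.0079  0.0001  0.01  ] turn/180 [-0.0004  0.0164  0.0004] dist mm 3.8
```

View pics/t20.png

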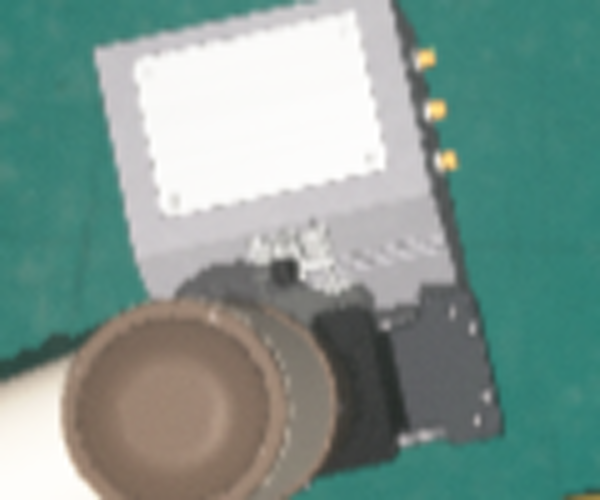

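```bash
python3 -m creep '[[0,0.01,0,-0.02,0,0,0],[0,0.03,0,-0.06,0,0,0],[0,0.06,0,-0.15,0,0,0],[0,0.1,0,-0.25,0,0,0],[0,0.15,0,-0.35,0,0,0]]'|tail -2;python3 st.py; python3 -c "
from station import r
import cv2
im=r.capture('top');cv2.imwrite('pics/t21r.png',im);cv2.imwrite('pics/t21.png',cv2.resize(im[185:245,210:280],None,fx=8,fy=8,interpolation=cv2.INTER_CUBIC))"
```

```text
wrist_force: [1.3, 0.2, 0.4]
gripper_width: 0.002
26.37 [-151.2    0.8  152.2] F [ 1.3 -0.1  0.4] bar [-19.6  84.6] a 1.7 w 0.002
```

View pics/t21.png

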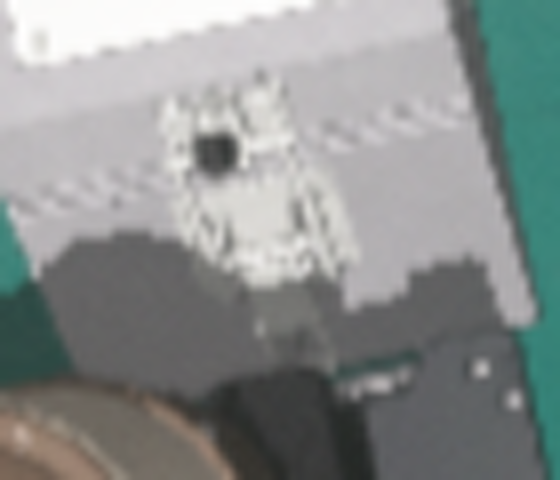

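```bash
python3 -m creep '[[0,0,-0.69,-0.02,0,0,0],[0,0,-0.69,-0.06,0,0,0],[0,0,-0.69,-0.1,0,0,0],[0,0,-0.69,-0.1,0,0,0],[0,0,-0.69,-0.1,0,0,0]]'>/dev/null; python3 -m creep '[[0,0,-0.69,-0.02,0,0,0],[0,0,-0.69,-0.06,0,0,0],[0,0,-0.69,-0.1,0,0,0],[0,0,-0.69,-0.1,0,0,0],[0,0,-0.69,-0.1,0,0,0]]'>/dev/null; python3 -m creep '[[0,0,-0.4,0,0,0,0],[0,0,-0.4,0,0,0,0],[0,0,-0.4,0,0,0,0]]'>/dev/null;python3 st.py; python3 -c "
from station import r
import cv2
im=r.capture('top');cv2.imwrite('pics/t22r.png',im);im2=r.capture('scene');cv2.imwrite('pics/s22r.png',im2)
B=cv2.resize(im2[205:275,185:265],None,fx=7,fy=7,interpolation=cv2.INTER_CUBIC);cv2.imwrite('pics/z22.png',B)
A=cv2.resize(im[185:245,210:280],None,fx=8,fy=8,interpolation=cv2.INTER_CUBIC);cv2.imwrite('pics/z23.png',A)"
```

```text
27.5 [-154.6 -534.2  215.1] F [1.1 0.  1.1] bar [-1.7 79.3] a 1.96 w 0.003
```

View pics/z22.png

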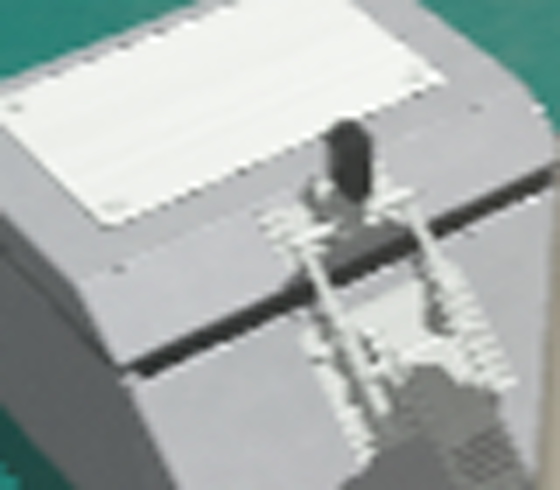

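View pics/z23.png

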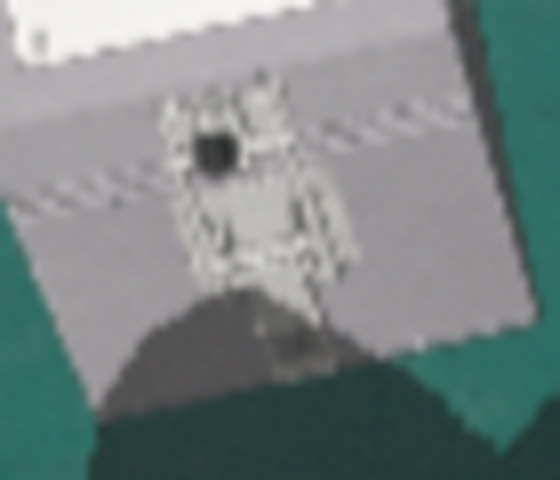

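```bash
cat > fit3.py <<'E'
from fit2 import *
zs=lambda a,b:c(185,205,7,a,b); zt=lambda a,b:c(210,185,8,a,b)
P0=q.x[:3]
for th in (0,.01,.02,.03,.04):
    print(th,((proj('scene',b2w(P0,lidp(th,(-27,80,88))))-[185,205]+.43)*7).round(0),((proj('scene',b2w(P0,lidp(th,(-7,80,108))))-[185,205]+.43)*7).round(0), 'right',((proj('scene',b2w(P0,lidp(th,(-27,-80,88))))-[185,205]+.43)*7).round(0))
print('rim',((proj('scene',b2w(P0,[-.03,.08,.085]))-[185,205]+.43)*7).round(0),((proj('scene',b2w(P0,[-.03,-.08,.085]))-[185,205]+.43)*7).round(0))
# latch model at a=0
for ps in(-31,-35):
  for d in(0,5,10):
    B=np.array([ps-15.76+(56+d)*np.cos(.045),14-2.8+(56+d)*np.sin(.045)]);T=B+26*np.array([np.cos(.918),np.sin(.918)])
    print(ps,d,'B',B.round(1),'scene T',((proj('scene',b2w(P0,sn2b(*T,.8)))-[185,205]+.43)*7).round(0),'top T',((proj('top',b2w(P0,sn2b(*T,.8)))-[210,185]+.44)*8).round(0))
E
python3 fit3.py | tail -13
```

```text
{'P': array([-31.1,  14. ]), 'H': array([-36.7,  29. ]), 'B': array([18.4, 18.7]), 'T': array([38.5, 35.2]), 'E': array([-40.2,  64.2])}
0 [120. 367.] [ 78. 281.] right [570. 156.]
0.01 [119. 363.] [ 77. 278.] right [570. 153.]
0.02 [118. 359.] [ 76. 274.] right [570. 149.]
0.03 [118. 356.] [ 75. 271.] right [569. 146.]
0.04 [117. 352.] [ 74. 267.] right [569. 142.]
rim [126. 379.] [576. 168.]
-31 0 B [ 9.2 13.7] scene T [356. 170.] top T [219. 156.]
-31 5 B [14.2 13.9] scene T [349. 155.] top T [214. 145.]
-31 10 B [19.2 14.2] scene T [342. 140.] top T [210. 133.]
-35 0 B [ 5.2 13.7] scene T [362. 182.] top T [222. 166.]
-35 5 B [10.2 13.9] scene T [355. 167.] top T [218. 154.]
-35 10 B [15.2 14.2] scene T [348. 152.] top T [213. 143.]
```

```bash
python3 - <<'E' | tail -8
from fit2 import *
P0=q.x[:3]
for a in(0,.06,.15,.3):
    for y in(11,-11):
        E=np.array([-31.5-51*np.cos(a),14+51*np.sin(a)]); print(a,y,((proj('top',b2w(P0,sn2b(*E,y+.8)))-[210,185]+.44)*8).round(0))
im=cv2.imread('pics/t22r.png')[215:237,232:262].astype(float)*2; cv2.imwrite('pics/z24.png',cv2.resize(np.clip(im,0,255).astype(np.uint8),None,fx=20,fy=20,interpolation=cv2.INTER_CUBIC))
E
```

```text
0 11 [275. 362.]
0 -11 [337. 348.]
0.06 11 [275. 367.]
0.06 -11 [337. 353.]
0.15 11 [274. 375.]
0.15 -11 [337. 361.]
0.3 11 [273. 386.]
0.3 -11 [336. 372.]
```

View pics/z24.png

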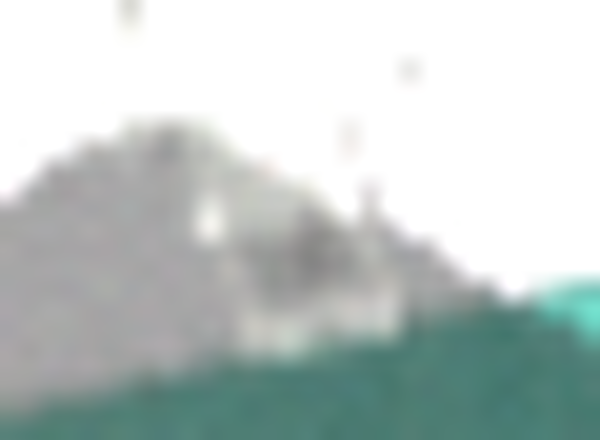

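```bash
python3 -c "
from station import r
print(r.sense()['time_s'],r.sense()['wrist_force'].round(1)); print(r.finish_job())"
```

```text
27.6 [ 0.2  0.8 -0.6]
the job is handed in; nothing more can be done
None
```

I shut the lid, laid the bar in the keeper's mouth and pressed the lever to a hard stop, and handed in at 27.6 s. No verdict is reported, so success rests on the checks below.

**What I did**
- Shut the lid onto its gasket with the closed fingers; the picture fit gave a lid angle of about 0.042 rad.
- Led the cross-bar over by its tab and lowered it into the keeper by feel. It met a floor and was then blocked both up and down the slope, at roughly 5 to 8 N.
- Pressed the lever down in small steps until it stopped hard.
- Drew the arm well clear before handing in.

**Last checks**
- **Lid:** the last scene picture fits an angle of about 0 to 0.005 rad. It stays there with nothing touching it, which only the hooked latch could do.
- **Bar:** the play along the slope came out at about 3 mm, not the stated 5 mm, but I stopped before the full travel. Its height fitted the mouth floor better than the land, though with only about 2 mm accuracy.
- **Lever:** the contact height at the stop fits about 0 rad. The handle's end in the top picture lies 5 to 8 mm lower than my model of a home lever puts it. I put that down to an uncertain pivot position, but it is not resolved.
- **Force:** the last press reached about 27 N at the wrist, closer to the 30 N limit than I meant.
- **Bystanders:** no contact was felt, and they looked unmoved in the pictures I viewed. I did not measure their positions again.

**Disagreement:** the fingertips were close to the TCP, not 17 mm ahead of it as stated. Both the lid contact and the pictures showed this, so I worked with the observed length.

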